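# Load the filter carriage and gauge its jaw gap

### The arm

A 7-joint arm with a two-finger parallel gripper is mounted at the origin on the work surface. World frame = base frame: x ahead of the robot, y to its left, z up, the work surface at z = 0. Lengths are in m, angles in rad, forces in N, time in s.
With the tool pointing down it reaches from about 0.425 to 0.875 m from the base axis. Payload 8.4 kg.
Tool frame: the origin (TCP) lies midway between the tips of the shut fingers; the grasp point (between the pads) lies 19 mm behind it; z points along the fingers, y is the direction in which the jaws open and shut (so a half turn about z gives the same grasp; the last joint's range is limited). The gripper opens to 85 mm and grips with 20 to 120 N. Pads are 22 mm wide; open, the fingers measure 114 mm over their backs; the gripper's body (76 mm by 85 mm) begins 54 mm behind the grasp point. The pads swing forward as they close: fully open they stand 13 mm farther back than shut.
Start: joints at [1.178, 0.333, 0.04, 1.465, -0.013, 1.343, -0.059], TCP at [0.188, -0.622, 0.231] pointing down, gripper open.
Joint ranges: [-2.58, 2.58], [-0.38, 2.09], [-1.3, 1.39], [0.25, 2.4], [-1.5, 4.64], [0.08, 2.09], [-2.65, 2.65]. Speed limits (rad/s): [2.22, 2.22, 2.79, 2.79, 3.14, 3.14, 3.14].

### API

Orientations are given as a rotation vector (axis times angle).
In Python, from bench import manip gives the robot as it stands.
- The arm moves only by the tool send_rows, never from a script. Its arguments are lists of equal length, an entry for each row: "xyz": the shift along the tool's x, y, z in mm, a list of three; "rotation": the turn, a rotation vector about the tool's x, y, z in rad, a list of three; "gripper": the opening, from -1 (shut) to 1 (fully open). A call has 1 to 5 rows; each row is the pose to reach, as a shift and turn from the pose measured when the call began, along the tool's axes at that moment; what a row does not reach only later rows make up. A row lasts 1/10 s, in which the tool goes at most 50 mm and 8.59 degrees, less where a joint would pass 70% of its speed; a pose out of reach is approached as far as the arm can. A call with a gripper value outside its range is refused whole. The fingers move at their own pace and stop on an object; "force" is the grip in N (left out, the last holds). Time passes only in rows, so rows that repeat a pose let the fingers close. It gives the time, the measured TCP pose, the force and the opening at its end, in the units of the state.
- manip.state(): the state, without advancing time (a new reading comes with each control period).
- manip.read_camera(name): name is "side" or "top" or "wrist"; returns (picture, depth): 420x560x3 uint8, blue, green, red; 420x560 float32, m along the optical axis (not along the pixel's ray), 0 where there is no reading.
- manip.camera_params(name): a dict with "intrinsics" (3x3 intrinsics, pixels), "rvec" (rotation vector, rad) and "tvec" (3), from world to camera coordinates, as OpenCV has them. Camera axes: x right, y down, z forward; pixel columns grow to the right and rows downward; lengths in m; the calibration is good to about 2 mm. The wrist camera is an equidistant fisheye: a pixel r from the principal point sees the ray r / f radians off the axis. A picture is of the moment at which its call begins: read the wrist's pose just before it. camera_params takes no time and is no camera call; for the wrist camera it gives the pose at the moment of the call.
- manip.hand_in(): hands the job in, once; it reports no verdict.
The state is a dict: "time": time; "joint_positions": joint angles; "qd": joint speeds; "effort": joint torques, N m; "tcp_pos": TCP position; "orientation": TCP orientation; "wrist_force": force on the tool from outside, world axes, zero at the start; "torque": the same for the moment, N m; "width": opening from 0.0 (shut) to 1.0 (fully open).
Only numpy, scipy, OpenCV 4.12 (cv2) and the standard library are available. Lean on these libraries where they do the work, as an engineer would, in place of code of your own. Each camera call takes 0.05 s, during which the arm holds its last target.

### The job

Draw the slide carriage fully back from the fixed head, to the end of its travel, and only then put every filter cassette lying on the optical bench into its tray, one to a bay and lying flat; with the carriage loaded, slide the carriage home against its stop. Next check the jaw gap: take the yellow-handled gauge blade from its blue stand, lower it into the gap between the two steel jaws until its shoulders rest on both, then draw it out and put it back in its stand, fully home. Leave the carriage home with all its cassettes in, and do not shift anything else on the bench.

Things in the scene. Friction and masses are not known exactly. Their poses are not given: they have to be found in the camera images.
- cassette1: filter cassette lying on the bench: a black plate 84 (x) x 38 (y) x 14 mm with two round amber windows and, across its middle, an upright white grip rib 12 (x) x 32 (y) mm reaching to z = 42 mm. Origin at the centre of the underside, z up. Two to four cassettes are present in a run; an absent one reads None
- cassette2: filter cassette lying on the bench: a black plate 84 (x) x 38 (y) x 14 mm with two round green windows and, across its middle, an upright white grip rib 12 (x) x 32 (y) mm reaching to z = 42 mm. Origin at the centre of the underside, z up. Two to four cassettes are present in a run; an absent one reads None
- cassette3: filter cassette lying on the bench: a black plate 84 (x) x 38 (y) x 14 mm with two round blue windows and, across its middle, an upright white grip rib 12 (x) x 32 (y) mm reaching to z = 42 mm. Origin at the centre of the underside, z up. Two to four cassettes are present in a run; an absent one reads None
- cassette4: filter cassette lying on the bench: a black plate 84 (x) x 38 (y) x 14 mm with two round red windows and, across its middle, an upright white grip rib 12 (x) x 32 (y) mm reaching to z = 42 mm. Origin at the centre of the underside, z up. Two to four cassettes are present in a run; an absent one reads None
- carriage (a joint): position of the slide carriage along its rail: 0 = fully drawn back, 0.080 m = home against its stop. It starts at home or up to 35 mm short of it, moves with about 5 N of friction and stays where it is left
- tray (a point): centre of the carriage's tray floor (moves with it, 42 mm above the bench). +y points along the rail towards home (the fixed head), x across the rail, z up. The aluminium tray has four bays in a row along y, each 92 (x) x 46 (y) mm, parted and bordered by ribs 10 mm high; a cassette lies flat in a bay, long side along x
- jaw (a point): middle of the top edge of the face of the carriage's moving steel jaw, at the tray's +y end (50 mm wide in x, 22 mm thick, its top 58 mm above the tray floor); axes as the tray's
- carriage_grip (a point): centre of the top of the carriage's red upright grip, 18 (x) x 30 (y) mm and 60 mm tall above the tray floor level, at the tray's -y end (axes as the tray's)
- gap (a point): a point fixed on the head, level with the tops of both steel jaws (100 mm above the bench), in the middle of the 10 mm gap that is left between the jaws when the carriage is home; axes as the tray's: the gap is 10 mm wide in y, 50 mm long in x, open at both ends, and 88 mm deep. The fixed jaw lies 5 mm to +y
- blade: gauge blade, held upright: steel blade 36 (x) x 6 (y) mm, 55 mm long, its last 5 mm thinned to 3 mm, below a yellow handle block 40 (x) x 22 (y) x 45 mm. Origin at the tip of the blade, z up; the handle's underside (the shoulders) is at z = 55 mm, its top at 100 mm. It starts in its stand
- stand_slot (a point): mouth of the slot in the gauge's blue stand, a fixed block 80 (x) x 60 (y) x 62 mm: slot 41 (x) x 11 (y) mm, 58 mm deep; this point is the centre of the slot at the block's top, z up
- lens_mount: fixed lens on a post, 110 mm tall, on a base 70 x 60 mm; to be left alone; origin under its centre
- bay1 (a point): centre of the floor of bay 1 of the tray (bay 1 next to the red grip, bay 4 next to the moving jaw); axes as the tray's; 49 mm from bay to bay
- bay2 (a point): centre of the floor of bay 2 of the tray (bay 1 next to the red grip, bay 4 next to the moving jaw); axes as the tray's; 49 mm from bay to bay
- bay3 (a point): centre of the floor of bay 3 of the tray (bay 1 next to the red grip, bay 4 next to the moving jaw); axes as the tray's; 49 mm from bay to bay
- bay4 (a point): centre of the floor of bay 4 of the tray (bay 1 next to the red grip, bay 4 next to the moving jaw); axes as the tray's; 49 mm from bay to bay
- lens_tube: bystander, to be left alone: black lens tube standing upright, 44 mm across, 65 mm tall; origin under its centre
- jar: bystander, to be left alone: small closed jar, 50 mm across, 75 mm tall; origin under its centre
- driver: bystander, to be left alone: screwdriver 160 mm long lying on the bench
- lens_brush: bystander, to be left alone: brush 150 mm long lying on the bench
- lens_ring: bystander, to be left alone: black retaining ring, 60 mm across, 14 mm high; origin under its centre
- tissue_box: bystander, to be left alone: cardboard box 90 x 130 x 50 mm; origin under its centre
There are look-alikes about, which are no part of the job. What is shaped like the cassette1 but purple is not meant.

How it is judged:
By the outcome, as a careful person would: the job done as asked, in the order asked, and still so for the second after the job is handed in, with the robot touching nothing.
Of cassette1, cassette2, cassette3, cassette4 only 2 to 4 are there at a start; the rules pass over those that are not, and their reading is None.
At some moment in a run one of cassette1, cassette2, cassette3, cassette4 may be knocked a few centimetres aside while the robot is not near it.
It also fails if it takes over 208 s, if anything falls off the work surface, if the arm or the gripper's body presses on something with over 40 N, if the wrist force passes 120 N, or if a joint passes its speed limit or range.

## Working session

There is one attempt and no reset: what is moved stays moved. The work goes in short steps, Python scripts to look and compute and a tool call to move; the robot and the scene stay as the last step left them, time stands still between calls to the robot, and variables do not carry over. Pictures are saved under pics/ and viewed, and the job is handed in when it is done.

Besides the shell and the picture viewer there is one more tool, called after ">>>" as name(argument=value, ...), one argument or row to a line, values as JSON. send_rows: Moves the arm, as the interface text tells. Its arguments: {"type":"object","properties":{"xyz":{"type":"array"},"rotation":{"type":"array"},"gripper":{"type":"array"},"force":{"type":"number"}},"required":["xyz","rotation","gripper"]}

```bash
ls; mkdir -p pics; cat > h.py <<'E'
from bench import manip
import numpy as np, cv2
from scipy.spatial.transform import Rotation as R
def cam(n):
    p=manip.camera_params(n); return np.array(p["intrinsics"]),np.array(p["rvec"],float).ravel(),np.array(p["tvec"],float).ravel()
def world(n,depth,c=None):
    K,rv,t=c or cam(n)
    v,u=np.mgrid[0:420,0:560]
    z=depth
    X=np.stack([(u-K[0,2])/K[0,0]*z,(v-K[1,2])/K[1,1]*z,z],-1)
    return (X-t)@R.from_rotvec(rv).as_matrix()
def ray(n,u,v,h,c=None):
    K,rv,t=c or cam(n); M=R.from_rotvec(rv).as_matrix()
    d=M.T@np.array([(u-K[0,2])/K[0,0],(v-K[1,2])/K[1,1],1]); o=-M.T@t
    return o+d*(h-o[2])/d[2]
E
python3 - <<'E'
from h import *
for n in("side","top","wrist"):
    c=cam(n); i,d=manip.read_camera(n); cv2.imwrite(f"pics/{n}0.png",i); np.save(f"{n}0.npy",d)
    M=R.from_rotvec(c[1]).as_matrix(); print(n,c[0].round(1).tolist(),(-M.T@c[2]).round(3),M.round(2).tolist())
print(manip.state())
E
```

```text
pics
side [[400.2, 0.0, 286.5], [0.0, 400.2, 209.7], [0.0, 0.0, 1.0]] [0.186 0.643 0.861] [[-0.85, -0.52, 0.02], [-0.4, 0.63, -0.67], [0.34, -0.58, -0.74]]
top [[395.1, 0.0, 281.2], [0.0, 395.1, 205.0], [0.0, 0.0, 1.0]] [0.356 0.011 1.283] [[0.01, -1.0, -0.02], [-0.99, -0.01, -0.17], [0.17, 0.02, -0.99]]
wrist [[325.2, 0.0, 281.6], [0.0, 325.2, 207.8], [0.0, 0.0, 1.0]] [ 0.253 -0.603  0.374] [[0.29, -0.96, -0.0], [-0.92, -0.28, 0.26], [-0.25, -0.07, -0.96]]
{'time': 0.15, 'joint_positions': array([ 1.17777461,  0.33374351,  0.0399162 ,  1.46606214, -0.01340947,
        1.34330914, -0.05848995]), 'qd': array([ 0.0006898 , -0.00146034, -0.00177507, -0.0019625 , -0.00034163,
       -0.0011788 , -0.00011169]), 'effort': array([ 2.82991910e-03, -6.59040213e+01,  1.36731662e+00, -4.05866182e+01,
        1.69617415e-02,  9.81782010e-03,  3.31874325e-06]), 'tcp_pos': array([ 0.18810266, -0.62181542,  0.2306324 ]), 'orientation': array([-3.10654858e+00, -4.59623609e-01,  4.21427579e-04]), 'wrist_force': array([ 0.21765745, -0.06015334,  0.41860948]), 'torque': array([0.04228027, 0.00956998, 0.00870017]), 'width': 0.9991413763771744}
```

View pics/top0.png

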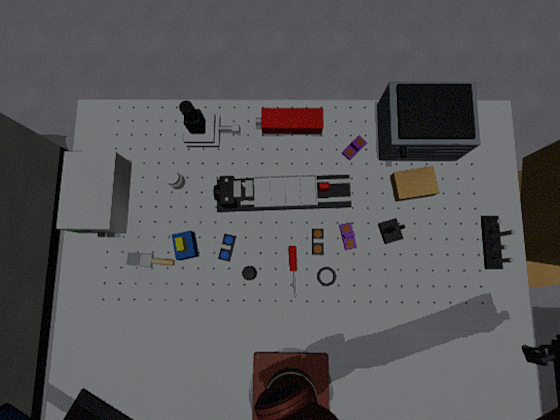

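View pics/side0.png

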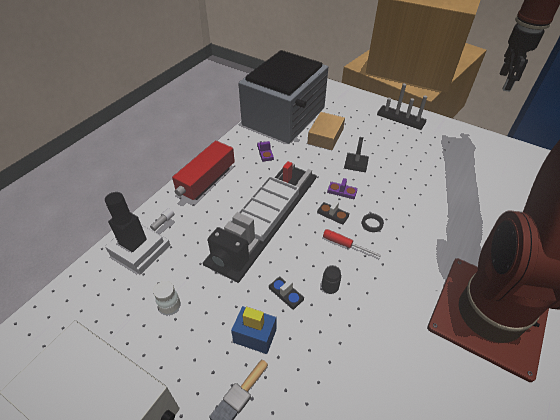

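View pics/wrist0.png

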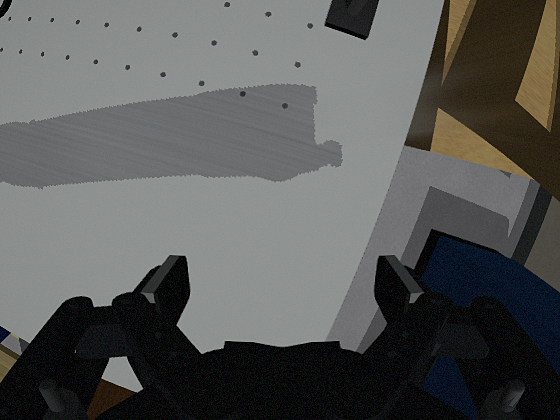

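```bash
python3 - <<'E'
from h import *
i=cv2.imread("pics/top0.png")
a=cv2.resize(i[130:300,160:440],None,fx=2.85,fy=2.85,interpolation=cv2.INTER_CUBIC); cv2.imwrite("pics/c1.png",cv2.convertScaleAbs(a,alpha=1.4))
i=cv2.imread("pics/side0.png")
a=cv2.resize(i[130:360,190:400],None,fx=2.6,fy=2.6,interpolation=cv2.INTER_CUBIC); cv2.imwrite("pics/c2.png",cv2.convertScaleAbs(a,alpha=1.4))
E
```

```text
(no output)
```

View pics/c1.png

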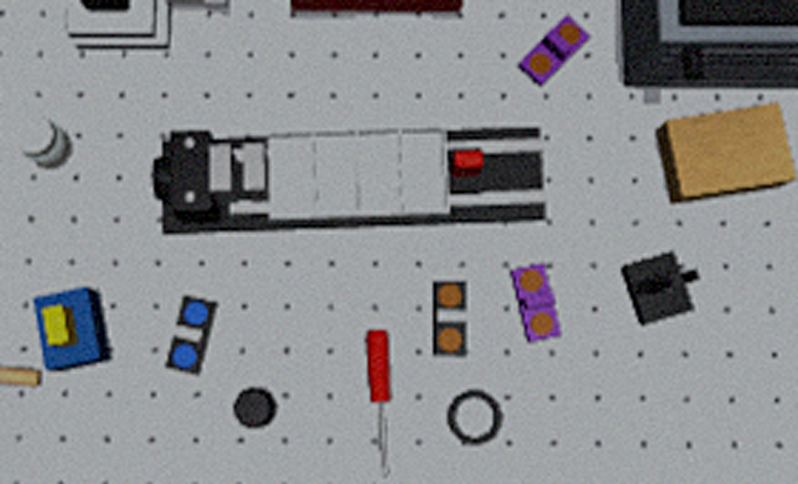

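View pics/c2.png

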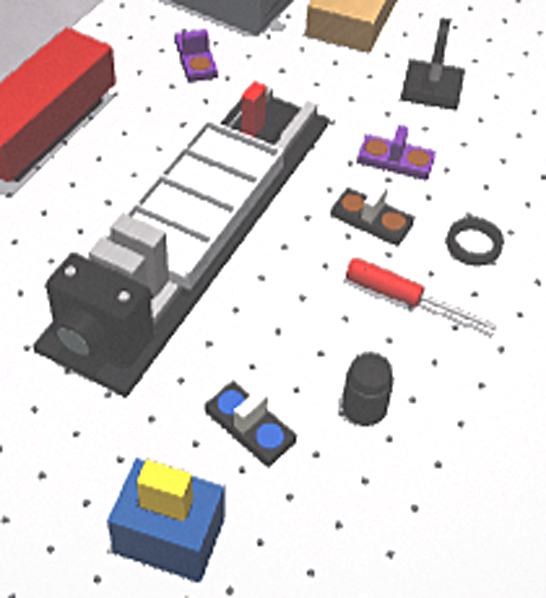

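```bash
cat >> h.py <<'E'
def mask(i,lo,hi):
    return cv2.inRange(cv2.cvtColor(i,cv2.COLOR_BGR2HSV),np.array(lo),np.array(hi))
COL=dict(blue=((100,120,60),(125,255,255)),amber=((5,100,60),(18,255,200)),red=((0,150,80),(4,255,255)),yel=((24,130,80),(35,255,255)),purple=((130,80,50),(160,255,255)))
def blobs(m,amin=10):
    n,l,s,c=cv2.connectedComponentsWithStats(m)
    return [(l==k,s[k],c[k]) for k in range(1,n) if s[k][4]>=amin]
E
python3 - <<'E'
from h import *
for n in("top","side"):
    i=cv2.imread(f"pics/{n}0.png"); d=np.load(f"{n}0.npy"); W=world(n,d); c=cam(n)
    print(n,[W[v,u].round(4) for u,v in((300,285),(200,285))])
    for k,(lo,hi) in COL.items():
        for m,s,ce in blobs(mask(i,lo,hi),8):
            p=W[m]; p=p[np.linalg.norm(p,axis=1)>0]
            if len(p): 
                med=np.median(p,0)
                print(n,k,ce.round(1),s[4],med.round(4),'zmax',np.percentile(p[:,2],90).round(3))
E
```

```text
top [array([ 0.3187, -0.0266,  0.0028]), array([ 0.3156,  0.2927, -0.0004])]
top blue [184.1 245.3] 329 [0.4328 0.3297 0.0606] zmax 0.064
top blue [228.2 239.5] 57 [0.4594 0.2056 0.0127] zmax 0.015
top blue [224.3 254.4] 58 [0.4125 0.2168 0.013 ] zmax 0.015
top amber [359.4 141.4] 31 [ 0.7917 -0.2236  0.0118] zmax 0.017
top amber [349.  151.8] 36 [ 0.7552 -0.189   0.0123] zmax 0.015
top amber [413.1 179.7] 550 [ 0.655  -0.3831  0.0475] zmax 0.05
top amber [519.5 176.1] 26 [ 0.7849 -0.9992 -0.4201] zmax -0.415
top amber [425.4 191.3] 26 [ 0.6159 -0.4215  0.0469] zmax 0.049
top amber [345.8 227.9] 40 [ 0.5004 -0.1737  0.013 ] zmax 0.018
top amber [317.4 233.2] 53 [ 0.4835 -0.0811  0.0132] zmax 0.016
top amber [349.5 243. ] 42 [ 0.4521 -0.1843  0.0133] zmax 0.018
top amber [317.4 248.7] 57 [ 0.4325 -0.0808  0.0123] zmax 0.016
top amber [167.3 260. ] 21 [0.3935 0.3992 0.0152] zmax 0.018
top amber [541.8 274.1] 491 [ 0.3608 -1.0505 -0.4203] zmax -0.415
top amber [166.5 263.6] 8 [0.3809 0.4    0.0183] zmax 0.021
top amber [263.1 364.2] 193 [0.0867 0.0927 0.0111] zmax 0.014
top amber [284.3
[... 4194 characters left out ...]
4
side amber [500.8 352.3] 13 [-0.0424  0.0866  0.0125] zmax 0.014
side amber [501.5 357. ] 22 [-0.0447  0.0985  0.0126] zmax 0.015
side amber [491.2 358.1] 8 [-0.0274  0.113   0.0124] zmax 0.014
side amber [254.8 374.4] 192 [0.3849 0.4117 0.0171] zmax 0.02
side amber [532.7 377.1] 9 [-0.1097  0.1058  0.0125] zmax 0.014
side red [201.9 163.1] 1032 [0.8463 0.0103 0.0797] zmax 0.082
side red [287. 165.] 37 [ 0.62   -0.096   0.1015] zmax 0.103
side red [337.7 237.1] 171 [0.4003 0.0005 0.0237] zmax 0.027
side yel [252.7 313.9] 182 [0.4378 0.3379 0.1069] zmax 0.108
side purple [265.  150.2] 170 [ 0.7655 -0.2003  0.0154] zmax 0.041
side purple [342.  189.3] 209 [ 0.473  -0.1719  0.0141] zmax 0.042
```

```bash
cat >> h.py <<'E'
def Rdown(yaw): # tool x axis at world angle yaw, z down
    c,s=np.cos(yaw),np.sin(yaw); return R.from_matrix(np.array([[c,s,0],[s,-c,0],[0,0,-1]]))
def go(pos,yaw,s=None):
    """print tool-frame shift mm and rotvec to target"""
    s=s or manip.state(); R0=R.from_rotvec(s["orientation"]); 
    d=R0.inv().apply(np.array(pos)-s["tcp_pos"])*1000; r=(R0.inv()*Rdown(yaw)).as_rotvec()
    x=R0.as_matrix()[:,0]
    print("shift",d.round(1).tolist(),"rot",r.round(3).tolist(),"tcp",s["tcp_pos"].round(4),"yaw",round(np.arctan2(x[1],x[0]),3),"t",round(s["time"],2),"F",s["wrist_force"].round(1),"w",round(s["width"],3))
def snap(n,tag):
    c=cam(n); i,d=manip.read_camera(n); cv2.imwrite(f"pics/{tag}.png",i); np.save(f"{tag}.npy",d); return i,d,c
E
python3 - <<'E'
from h import *
for n in("top","side"):
    d=np.load(f"{n}0.npy"); W=world(n,d)
    def box(zl,zh,x0,x1,y0,y1):
        m=(W[...,2]>zl)&(W[...,2]<zh)&(W[...,0]>x0)&(W[...,0]<x1)&(W[...,1]>y0)&(W[...,1]<y1)&(d>0)
        return W[m]
    for zl,zh in((.036,.062),(.09,.110),(.115,.2),(.01,.03)):
        p=box(zl,zh,.54,.70,-.2,.27)
        if len(p)<5: print(zl,len(p));continue
        r=cv2.minAreaRect((p[:,:2]*1000).astype(np.float32)); print(n,zl,len(p),r,np.median(p[:,2]).round(4),p.min(0).round(3),p.max(0).round(3))
    p=box(.095,.112,.40,.48,.3,.38);r=cv2.minAreaRect((p[:,:2]*1000).astype(np.float32)); print(n,'handle',r)
    p=box(.055,.068,.35,.52,.25,.42);r=cv2.minAreaRect((p[:,:2]*1000).astype(np.float32)); print(n,'stand',r,np.median(p[:,2]))
E
python3 -c "
from h import *
go((.62,-.0965,.25),0)"
```

```text
top 0.036 2056 ((613.5519409179688, 63.558624267578125), (101.1830825805664, 364.37078857421875), 2.4406557083129883) 0.0408 [ 0.561 -0.118  0.036] [0.67  0.245 0.062]
top 0.09 496 ((609.0834350585938, 55.56659698486328), (88.92678833007812, 336.8315124511719), 0.8349250555038452) 0.0957 [ 0.562 -0.113  0.09 ] [0.652 0.225 0.105]
0.115 0
top 0.01 964 ((613.5407104492188, 28.087158203125), (108.81967163085938, 438.6399841308594), 2.6015584468841553) 0.014 [ 0.553 -0.191  0.01 ] [0.676 0.248 0.03 ]
top handle ((438.5368957519531, 337.16961669921875), (40.43272018432617, 22.337520599365234), 13.355833053588867)
top stand ((438.41961669921875, 337.1547546386719), (80.11636352539062, 60.70751953125), 12.332487106323242) 0.060510426090621815
side 0.036 2250 ((614.005859375, 63.409812927246094), (102.42578887939453, 369.5087890625), 2.444244623184204) 0.0433 [ 0.561 -0.122  0.036] [0.671 0.248 0.062]
side 0.09 924 ((619.7354736328125, 54.848426818847656), (88.93597412109375, 342.821044921875), 4.662575721740723) 0.0936 [ 0.562 -0.117  0.09 ] [0.653 0.225 0.106]
0.115 0
side 0.01 1314 ((614.5728759765625, 26.861038208007812), (110.68476104736328, 442.3046875), 2.562751293182373) 0.0129 [ 0.551 -0.195  0.01 ] [0.678 0.249 0.03 ]
side handle ((438.6474609375, 336.5155334472656), (40.15713882446289, 23.99709129333496), 11.91235637664795)
side stand ((439.08184814453125, 336.5807189941406), (80.9986572265625, 60.949867248535156), 13.068437576293945) 0.06183486481887085
shift [565.5, -377.8, -18.9] rot [-0.001, 0.0, 0.294] tcp [ 0.1881 -0.6218  0.2306] yaw 0.294 t 0.15 F [ 0.2 -0.1  0.4] w 0.999
```

>>> send_rows(
  xyz=[
    [40,-27,-4],
    [80,-54,-8],
    [120,-81,-12],
    [160,-108,-16],
    [200,-135,-19],
  ],
  rotation=[
    [0,0,0.06],
    [0,0,0.12],
    [0,0,0.18],
    [0,0,0.24],
    [0,0,0.25],
  ],
  gripper=[1,1,1,1,1],
)

```text
time: 0.65
tcp_pos: [0.3414, -0.433, 0.2499]
orientation: [-3.14, -0.065, 0.001]
wrist_force: [1.0, -0.3, -0.5]
width: 0.999
```

```bash
python3 -c "
from h import *
go((.6205,-.0965,.20),.044)
print(manip.state()['joint_positions'].round(2))"
```

```text
shift [292.9, -324.5, 50.2] rot [-0.001, 0.0, -0.002] tcp [ 0.3414 -0.433   0.2499] yaw 0.042 t 0.65 F [ 1.  -0.3 -0.5] w 0.999
[ 0.89  0.13 -0.08  1.68  0.01  1.34 -0.72]
```

>>> send_rows(
  xyz=[
    [33,-36,5],
    [66,-73,10],
    [99,-109,15],
    [132,-146,20],
    [165,-182,25],
  ],
  rotation=[
    [0,0,0],
    [0,0,0],
    [0,0,0],
    [0,0,0],
    [0,0,0],
  ],
  gripper=[1,1,1,1,1],
)

```text
time: 1.15
tcp_pos: [0.4995, -0.2424, 0.2249]
orientation: [-3.14, -0.065, 0.001]
wrist_force: [-0.4, -1.9, -0.0]
width: 1.003
```

>>> send_rows(
  xyz=[
    [33,-36,5],
    [66,-73,10],
    [99,-109,15],
    [128,-142,25],
    [128,-142,25],
  ],
  rotation=[
    [0,0,0],
    [0,0,0],
    [0,0,0],
    [0,0,0],
    [0,0,0],
  ],
  gripper=[1,1,1,1,1],
)

```text
time: 1.65
tcp_pos: [0.6233, -0.0874, 0.1979]
orientation: [-3.135, -0.079, 0.003]
wrist_force: [-1.7, 0.3, 0.4]
width: 1.001
```

```bash
python3 -c "
from h import *
go((.6205,-.0965,.075),.044)
i,d,c=snap('wrist','w1')
print(manip.state()['joint_positions'].round(2))"
```

```text
shift [-3.1, 9.6, 122.8] rot [-0.005, 0.002, 0.006] tcp [ 0.6233 -0.0874  0.1979] yaw 0.05 t 1.65 F [-1.7  0.3  0.4] w 1.001
[ 0.37  0.34 -0.37  1.54  0.12  1.29 -1.54]
```

View pics/w1.png

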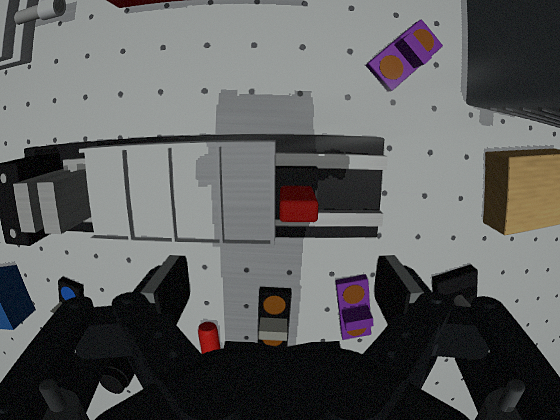

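>>> send_rows(
  xyz=[
    [-3,9,40],
    [-3,10,80],
    [-3,10,115],
    [-3,10,123],
    [-3,10,123],
  ],
  rotation=[
    [-0.005,0.002,-0.006],
    [-0.005,0.002,-0.006],
    [-0.005,0.002,-0.006],
    [-0.005,0.002,-0.006],
    [-0.005,0.002,-0.006],
  ],
  gripper=[1,1,1,1,1],
)

```text
time: 2.2
tcp_pos: [0.6184, -0.1017, 0.0747]
orientation: [3.139, 0.082, -0.004]
wrist_force: [0.9, 0.1, 0.5]
width: 0.997
```

>>> send_rows(
  xyz=[
    [0,0,0],
    [0,0,0],
    [0,0,0],
    [0,0,0],
    [0,0,0],
  ],
  rotation=[
    [0,0,0],
    [0,0,0],
    [0,0,0],
    [0,0,0],
    [0,0,0],
  ],
  gripper=[-1,-1,-1,-1,-1],
  force=50,
)

```text
time: 2.7
tcp_pos: [0.6191, -0.1014, 0.0762]
orientation: [3.139, 0.082, -0.001]
wrist_force: [-1.9, 0.3, 5.9]
width: 0.344
```

```bash
python3 -c "
from h import *
go((.6205,-.0965,.075),.044)
print(manip.state()['joint_positions'].round(2))"
```

```text
shift [1.7, -4.9, 1.2] rot [0.002, 0.001, 0.008] tcp [ 0.6191 -0.1014  0.0762] yaw 0.052 t 2.7 F [-1.9  0.3  5.9] w 0.344
[ 0.37  0.44 -0.36  1.68  0.17  1.06 -1.56]
```

>>> send_rows(
  xyz=[
    [0,8,0],
    [0,18,0],
    [0,28,0],
    [0,36,0],
    [0,42,0],
  ],
  rotation=[
    [0,0,0],
    [0,0,0],
    [0,0,0],
    [0,0,0],
    [0,0,0],
  ],
  gripper=[-1,-1,-1,-1,-1],
)

```text
time: 3.2
tcp_pos: [0.6208, -0.1422, 0.0762]
orientation: [-3.14, -0.083, 0.003]
wrist_force: [-2.4, 5.2, 1.4]
width: 0.343
```

>>> send_rows(
  xyz=[
    [0,5,0],
    [0,10,0],
    [0,15,0],
    [0,15,0],
    [0,15,0],
  ],
  rotation=[
    [0,0,0],
    [0,0,0],
    [0,0,0],
    [0,0,0],
    [0,0,0],
  ],
  gripper=[-1,-1,-1,-1,-1],
)

```text
time: 3.7
tcp_pos: [0.6214, -0.1571, 0.0762]
orientation: [-3.14, -0.083, 0.003]
wrist_force: [-1.9, 2.3, 1.1]
width: 0.34
```

>>> send_rows(
  xyz=[
    [0,5,0],
    [0,10,0],
    [0,15,0],
    [0,15,0],
    [0,15,0],
  ],
  rotation=[
    [0,0,0],
    [0,0,0],
    [0,0,0],
    [0,0,0],
    [0,0,0],
  ],
  gripper=[-1,-1,-1,-1,-1],
)

```text
time: 4.2
tcp_pos: [0.6221, -0.1723, 0.0763]
orientation: [3.14, 0.082, -0.004]
wrist_force: [-1.7, 1.8, 0.2]
width: 0.331
```

>>> send_rows(
  xyz=[
    [0,3,0],
    [0,6,0],
    [0,9,0],
    [0,12,0],
    [0,12,0],
  ],
  rotation=[
    [0,0,0],
    [0,0,0],
    [0,0,0],
    [0,0,0],
    [0,0,0],
  ],
  gripper=[-1,-1,-1,-1,-1],
)

```text
time: 4.7
tcp_pos: [0.6222, -0.1758, 0.0762]
orientation: [-3.132, -0.092, 0.008]
wrist_force: [-8.2, 23.8, 7.1]
width: 0.343
```

```bash
python3 -c "
from h import *
snap('top','t1');snap('side','s1')
go((.6205,-.0965,.075),.044)
i=cv2.imread('pics/s1.png');cv2.imwrite('pics/s1c.png',cv2.resize(i[130:330,190:400],None,fx=2.8,fy=2.8))
"
```

```text
shift [2.9, -79.3, 1.8] rot [-0.008, 0.005, 0.015] tcp [ 0.6222 -0.1758  0.0761] yaw 0.059 t 4.8 F [-8.8 23.3  6.3] w 0.345
```

View pics/s1c.png

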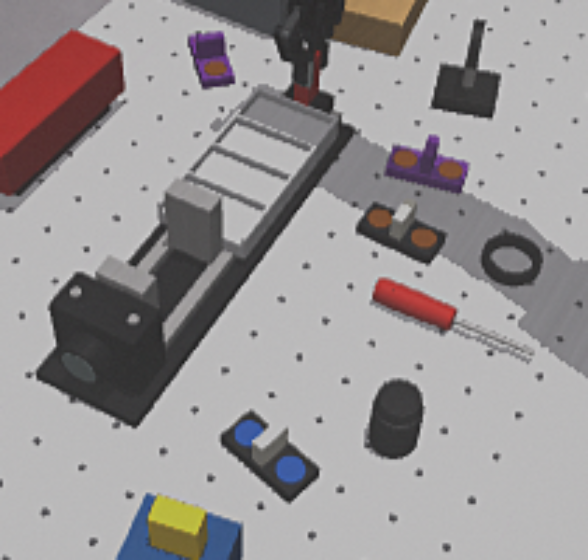

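>>> send_rows(
  xyz=[
    [0,0,0],
    [0,0,0],
    [0,0,0],
    [0,0,0],
    [0,0,0],
  ],
  rotation=[
    [0,0,0],
    [0,0,0],
    [0,0,0],
    [0,0,0],
    [0,0,0],
  ],
  gripper=[-1,-1,0.6,1,1],
)

```text
time: 5.3
tcp_pos: [0.6226, -0.1767, 0.0764]
orientation: [-3.133, -0.091, 0.007]
wrist_force: [-0.7, -0.2, 0.2]
width: 0.833
```

>>> send_rows(
  xyz=[
    [0,0,-30],
    [0,0,-65],
    [0,-30,-100],
    [-20,-60,-120],
    [-40,-90,-120],
  ],
  rotation=[
    [0,0,0],
    [0,0,0],
    [0,0,0],
    [0,0,0],
    [0,0,0],
  ],
  gripper=[1,1,1,1,1],
)

```text
time: 5.8
tcp_pos: [0.5795, -0.0893, 0.2009]
orientation: [-3.134, -0.09, -0.003]
wrist_force: [-0.2, 0.5, -0.7]
width: 1.0
```

```bash
python3 - <<'E'
from h import *
for n in("top","side"):
    i,d,c=snap(n,n+"2"); W=world(n,d,c)
    r_=blobs(mask(i,*COL["red"]),15)
    for m,s,ce in r_:
        p=W[m]; print(n,'red',ce.round(1),np.median(p,0).round(4))
    def P(zl,zh,x0,x1,y0,y1):
        m=(W[...,2]>zl)&(W[...,2]<zh)&(W[...,0]>x0)&(W[...,0]<x1)&(W[...,1]>y0)&(W[...,1]<y1)&(d>0); return W[m]
    p=P(.09,.11,.56,.68,.04,.3); 
    if len(p): 
        h,e=np.histogram(p[:,1],bins=np.arange(.04,.26,.005)); print('z.1 y hist',dict(zip(e.round(3),h)))
    p=P(.036,.048,.56,.67,-.17,.08); print('tray',cv2.minAreaRect((p[:,:2]*1000).astype(np.float32)),np.median(p,0))
go((.457,-.083,.15),.044)
E
```

```text
top red [291.2 117.7] [0.8478 0.0049 0.0777]
top red [292.2 257.8] [ 0.4029 -0.0007  0.022 ]
z.1 y hist {np.float64(0.04): np.int64(0), np.float64(0.045): np.int64(14), np.float64(0.05): np.int64(24), np.float64(0.055): np.int64(32), np.float64(0.06): np.int64(18), np.float64(0.065): np.int64(32), np.float64(0.07): np.int64(0), np.float64(0.075): np.int64(0), np.float64(0.08): np.int64(0), np.float64(0.085): np.int64(0), np.float64(0.09): np.int64(0), np.float64(0.095): np.int64(0), np.float64(0.1): np.int64(0), np.float64(0.105): np.int64(0), np.float64(0.11): np.int64(0), np.float64(0.115): np.int64(0), np.float64(0.12): np.int64(0), np.float64(0.125): np.int64(0), np.float64(0.13): np.int64(0), np.float64(0.135): np.int64(0), np.float64(0.14): np.int64(0), np.float64(0.145): np.int64(0), np.float64(0.15): np.int64(0), np.float64(0.155): np.int64(8), np.float64(0.16): np.int64(31), np.float64(0.165): np.int64(27), np.float64(0.17): np.int64(25), np.float64(0.175): np.int64(32), np.float64(0.18): np.int64(14), np.float64(0.185): np.int64(22), np.float64(0.19): np.int64(23), np.float
[... 1625 characters left out ...]
.int64(51), np.float64(0.19): np.int64(56), np.float64(0.195): np.int64(55), np.float64(0.2): np.int64(59), np.float64(0.205): np.int64(55), np.float64(0.21): np.int64(54), np.float64(0.215): np.int64(59), np.float64(0.22): np.int64(44), np.float64(0.225): np.int64(4), np.float64(0.23): np.int64(0), np.float64(0.235): np.int64(0), np.float64(0.24): np.int64(0), np.float64(0.245): np.int64(0), np.float64(0.25): np.int64(0)}
tray ((617.6720581054688, -49.603660583496094), (100.67913055419922, 239.3162078857422), 1.9576014280319214) [ 0.6120169  -0.05524867  0.04241923]
shift [-119.5, -9.7, 49.2] rot [-0.008, 0.002, 0.019] tcp [ 0.577  -0.0855  0.1989] yaw 0.063 t 5.9 F [ 0.5  0.6 -0.4] w 0.998
```

```bash
python3 - <<'E'
import cv2
i=cv2.imread('pics/top2.png');cv2.imwrite('pics/top2c.png',cv2.resize(i[150:280,160:400],None,fx=3.3,fy=3.3,interpolation=cv2.INTER_CUBIC))
E
```

```text
(no output)
```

View pics/top2c.png

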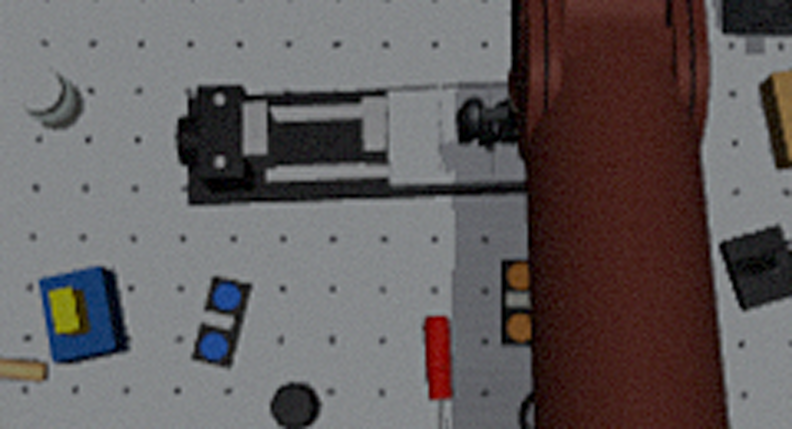

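```bash
python3 - <<'E'
from h import *
def proj(n,P):
    K,rv,t=cam(n); q,_=cv2.projectPoints(np.array(P,float).reshape(-1,3),rv,t,K,None); return q.reshape(-1,2)
for n,f,xo in(("side","side2",.0),("side","side2",.02),("side","s1",0),("top","top2",0)):
    g=cv2.cvtColor(cv2.imread(f"pics/{f}.png"),cv2.COLOR_BGR2GRAY).astype(np.float32)
    ys=np.arange(-.18,.08,.001)
    prof=np.zeros(len(ys))
    for dx in np.arange(-.008,.008,.002):
        P=[(.6215-.044*(y+.1)+xo+dx,y,.052) for y in ys]; q=proj(n,P).astype(np.float32)
        prof+=cv2.remap(g,q[None,:,0],q[None,:,1],cv2.INTER_CUBIC)[0]
    prof/=8
    print(n,f,xo); print([(round(ys[k],3),int(prof[k])) for k in range(2,len(ys)-2) if prof[k]==prof[k-2:k+3].min() and prof[k]<prof[max(0,k-8):k+8].mean()-4])
i=cv2.imread('pics/side2.png');cv2.imwrite('pics/side2c.png',cv2.resize(i[130:270,190:360],None,fx=4.2,fy=4.2,interpolation=cv2.INTER_CUBIC))
E
```

```text
side side2 0.0
[(np.float64(-0.16), 49), (np.float64(-0.145), 81), (np.float64(-0.098), 90), (np.float64(-0.049), 92), (np.float64(-0.012), 127), (np.float64(0.0), 83), (np.float64(0.022), 109), (np.float64(0.034), 76)]
side side2 0.02
[(np.float64(-0.159), 99), (np.float64(-0.145), 82), (np.float64(-0.097), 91), (np.float64(-0.048), 93), (np.float64(-0.011), 125), (np.float64(0.001), 83), (np.float64(0.013), 146), (np.float64(0.035), 76), (np.float64(0.073), 71)]
side s1 0
[(np.float64(-0.16), 52), (np.float64(-0.146), 94), (np.float64(-0.11), 126), (np.float64(-0.097), 84), (np.float64(-0.048), 81), (np.float64(0.0), 82), (np.float64(0.022), 110), (np.float64(0.034), 76)]
top top2 0
[(np.float64(-0.096), 20), (np.float64(-0.082), 7), (np.float64(-0.071), 5), (np.float64(-0.061), 5), (np.float64(-0.05), 8), (np.float64(-0.041), 6), (np.float64(-0.027), 2), (np.float64(-0.023), -5), (np.float64(-0.003), 117), (np.float64(0.049), 98)]
```

View pics/side2c.png

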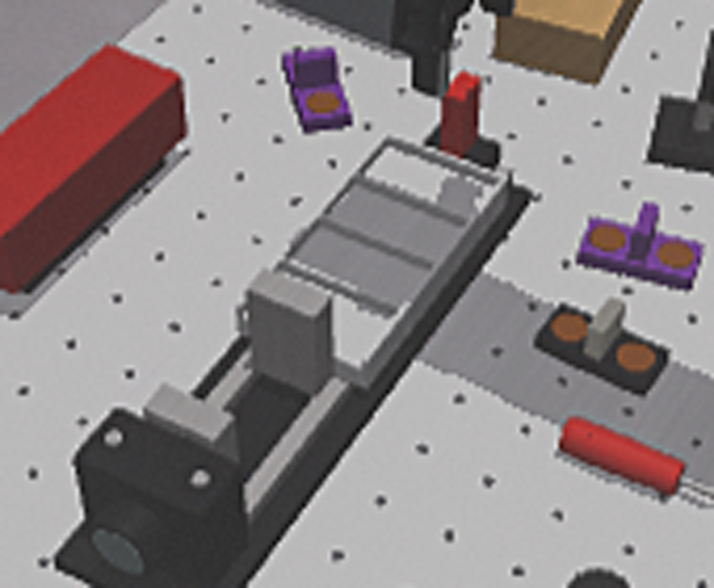

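```bash
cat >> h.py <<'E'
def wdirs(K):
    v,u=np.mgrid[0:420,0:560].astype(float)
    x=(u-K[0,2])/K[0,0]; y=(v-K[1,2])/K[1,1]; r=np.hypot(x,y)+1e-9
    return np.stack([np.sin(r)*x/r,np.sin(r)*y/r,np.cos(r)],-1)
def wworld(d,c):
    K,rv,t=c; D=wdirs(K); X=D/np.maximum(D[...,2:],1e-3)*d[...,None]
    return (X-t)@R.from_rotvec(rv).as_matrix()
def wray(us,h,c):
    K,rv,t=c; M=R.from_rotvec(rv).as_matrix(); o=-M.T@t; out=[]
    for u,v in us:
        x=(u-K[0,2])/K[0,0]; y=(v-K[1,2])/K[1,1]; r=np.hypot(x,y)+1e-9
        dd=M.T@np.array([np.sin(r)*x/r,np.sin(r)*y/r,np.cos(r)]); out.append(o+dd*(h-o[2])/dd[2])
    return np.array(out)
def wproj(P,c):
    K,rv,t=c; X=R.from_rotvec(rv).apply(np.atleast_2d(P))+t; rho=np.hypot(X[:,0],X[:,1]); th=np.arctan2(rho,X[:,2])
    return np.stack([K[0,2]+K[0,0]*th*X[:,0]/rho,K[1,2]+K[1,1]*th*X[:,1]/rho],-1)
E
python3 - <<'E'
from h import *
i,d,c=snap("wrist","w3"); W=wworld(d,c); s=manip.state()
for k in("red","amber","blue","purple"):
    for m,st,ce in blobs(mask(i,*COL[k]),60):
        p=W[m&(d>0)]
        if len(p): print(k,ce.round(0),st[4],np.median(p,0).round(4))
m=mask(i,*COL["red"])>0
p=W[m&(W[...,2]>.095)&(W[...,2]<.11)]
print("red top",len(p),cv2.minAreaRect((p[:,:2]*1000).astype(np.float32)))
p=W[(W[...,2]>.09)&(W[...,2]<.11)&(W[...,0]>.57)&(W[...,0]<.66)&(W[...,1]>0.03)&(W[...,1]<.1)]
print("jaw top",len(p),cv2.minAreaRect((p[:,:2]*1000).astype(np.float32)))
g=cv2.cvtColor(i,cv2.COLOR_BGR2GRAY).astype(np.float32)
ys=np.arange(-.2,.1,.001)
for xo in(0,.03):
    prof=0
    for dx in np.arange(-.008,.008,.002):
        q=wproj([(.6215-.044*(y+.1)+xo+dx,y,.052) for y in ys],c).astype(np.float32); prof=prof+cv2.remap(g,q[None,:,0],q[None,:,1],cv2.INTER_CUBIC)[0]/8
    print([(round(float(ys[k]),3),int(prof[k])) for k in range(2,len(ys)-2) if prof[k]==prof[k-2:k+3].min() and prof[k]<prof[max(0,k-8):k+8].mean()-4])
E
```

```text
red [401. 155.] 725 [ 0.6264 -0.1743  0.1022]
red [208. 322.] 881 [ 0.4114 -0.0066  0.0246]
amber [431.   5.] 114 [ 0.7926 -0.2336  0.0149]
amber [396.  27.] 400 [ 0.7561 -0.1921  0.0149]
amber [360. 259.] 347 [ 0.5018 -0.1767  0.0151]
amber [277. 269.] 394 [ 0.4841 -0.0845  0.0151]
amber [362. 300.] 159 [ 0.4483 -0.1888  0.015 ]
amber [274. 310.] 177 [ 0.4294 -0.0844  0.0151]
blue [ 62. 261.] 204 [0.4627 0.2017 0.0154]
blue [ 65. 295.] 87 [0.409  0.2093 0.0154]
purple [408.  20.] 1072 [ 0.7665 -0.2037  0.0147]
purple [359. 275.] 1088 [ 0.4848 -0.1758  0.0147]
red top 722 ((626.202880859375, -175.1343994140625), (17.279617309570312, 28.968950271606445), 2.890573740005493)
jaw top 1690 ((616.48583984375, 56.04586410522461), (50.94534683227539, 23.997949600219727), 2.9542298316955566)
[(-0.175, 19), (-0.172, 20), (-0.161, 24), (-0.157, 26), (-0.15, 49), (-0.115, 122), (-0.102, 100), (-0.057, 89), (-0.019, 122), (-0.009, 50), (0.043, 42), (0.046, 44), (0.065, 39), (0.07, 32)]
[(-0.19, 123), (-0.185, 121), (-0.163, 115), (-0.149, 69), (-0.112, 125), (-0.101, 105), (-0.056, 66), (-0.019, 119), (-0.007, 53), (0.044, 79), (0.05, 84), (0.056, 82), (0.071, 93)]
```

View pics/w3.png

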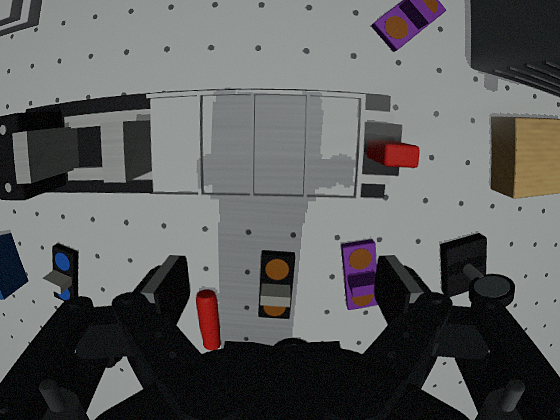

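>>> send_rows(
  xyz=[
    [-20,-1,0],
    [-40,-2,0],
    [-60,-3,0],
    [-80,-5,0],
    [-100,-7,0],
  ],
  rotation=[
    [0,0,-0.145],
    [0,0,-0.29],
    [0,0,-0.435],
    [0,0,-0.58],
    [0,0,-0.725],
  ],
  gripper=[0.8,0.8,0.8,0.8,0.8],
)

```text
time: 6.45
tcp_pos: [0.477, -0.0887, 0.1984]
orientation: [-2.893, -1.206, 0.0]
wrist_force: [0.8, -0.1, 1.0]
width: 0.898
```

>>> send_rows(
  xyz=[
    [0,0,0],
    [0,0,0],
    [0,0,0],
    [0,0,0],
    [0,0,0],
  ],
  rotation=[
    [0,0,-0.145],
    [0,0,-0.29],
    [0,0,-0.435],
    [0,0,-0.58],
    [0,0,-0.725],
  ],
  gripper=[0.8,0.8,0.8,0.8,0.8],
)

```text
time: 6.95
tcp_pos: [0.4774, -0.09, 0.1983]
orientation: [-2.273, -2.159, -0.004]
wrist_force: [0.1, 0.7, -0.3]
width: 0.903
```

```bash
cat >> h.py <<'E'
def pair(i,W,d,k,h=.014,c=None):
    out=[]
    for m,st,ce in blobs(mask(i,*COL[k]),60):
        p=W[m&(d>0)]
        if len(p) and abs(np.median(p[:,2])-h)<.006: out.append((ce,st[4],np.median(p,0)))
    return out
E
python3 - <<'E'
from h import *
i,d,c=snap("wrist","w4"); W=wworld(d,c)
for o in pair(i,W,d,"amber"): print(o)
go((.457,-.0845,.07),1.581); print(manip.state()['joint_positions'].round(2))
E
```

```text
(array([ 1.66666667, 80.4537037 ]), np.int32(108), array([0.11198998, 0.08349575, 0.01268391]))
(array([287.25616698, 182.28083491]), np.int32(527), array([ 0.48376499, -0.08496694,  0.01491252]))
(array([238.88543689, 184.61359223]), np.int32(515), array([ 0.43401172, -0.08451333,  0.01500676]))
(array([  8.13895782, 205.59057072]), np.int32(403), array([ 0.09547322, -0.09006223,  0.01257065]))
(array([499.39285714, 257.1122449 ]), np.int32(196), array([ 0.75586202, -0.19219062,  0.01485446]))
(array([307.02917772, 263.71883289]), np.int32(377), array([ 0.50115828, -0.17643317,  0.01504523]))
(array([263.8988764 , 274.45786517]), np.int32(356), array([ 0.45266714, -0.18745929,  0.01504962]))
shift [3.7, -20.2, 128.4] rot [-0.003, -0.007, -0.052] tcp [ 0.4774 -0.0899  0.1983] yaw 1.529 t 7.0 F [ 0.3 -0.5 -0.8] w 0.897
[ 0.56  0.05 -0.47  1.87  0.02  1.23  0.04]
```

View pics/w4.png

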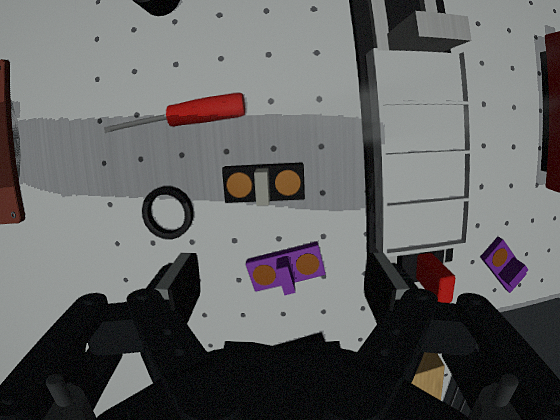

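```bash
python3 - <<'E'
from h import *
go((.4588,-.0847,.020),1.561)
E
```

```text
shift [3.3, -18.3, 178.4] rot [-0.003, -0.007, -0.032] tcp [ 0.4774 -0.0899  0.1983] yaw 1.529 t 7.0 F [ 0.3 -0.5 -0.8] w 0.897
```

>>> send_rows(
  xyz=[
    [3,-18,40],
    [3,-18,85],
    [3,-18,130],
    [3,-18,160],
    [3,-18,178],
  ],
  rotation=[
    [-0.003,-0.007,-0.03],
    [-0.003,-0.007,-0.03],
    [-0.003,-0.007,-0.03],
    [-0.003,-0.007,-0.03],
    [-0.003,-0.007,-0.03],
  ],
  gripper=[0.3,0.3,0.3,0.3,0.3],
)

```text
time: 7.5
tcp_pos: [0.4578, -0.0856, 0.0177]
orientation: [-2.238, -2.202, 0.003]
wrist_force: [0.2, -0.2, 0.8]
width: 0.65
```

>>> send_rows(
  xyz=[
    [0,0,0],
    [0,0,0],
    [0,0,0],
    [0,0,0],
    [0,0,0],
  ],
  rotation=[
    [0,0,0],
    [0,0,0],
    [0,0,0],
    [0,0,0],
    [0,0,0],
  ],
  gripper=[0.3,-1,-1,-1,-1],
  force=40,
)

```text
time: 8.0
tcp_pos: [0.459, -0.086, 0.019]
orientation: [2.24, 2.203, -0.001]
wrist_force: [-0.4, -1.2, 6.6]
width: 0.13
```

```bash
python3 - <<'E'
from h import *
go((.4588,-.0847,.020),1.561)
E
```

```text
shift [1.3, -0.2, -1.0] rot [-0.0, 0.0, -0.007] tcp [ 0.459 -0.086  0.019] yaw 1.554 t 8.0 F [-0.4 -1.2  6.6] w 0.13
```

>>> send_rows(
  xyz=[
    [0,0,-30],
    [0,0,-70],
    [0,0,-110],
    [0,40,-115],
    [5,75,-115],
  ],
  rotation=[
    [0,0,0],
    [0,0,0],
    [0,0,-0.03],
    [0,0,-0.06],
    [0,0,-0.06],
  ],
  gripper=[-1,-1,-1,-1,-1],
)

```text
time: 8.5
tcp_pos: [0.5366, -0.0838, 0.1376]
orientation: [2.17, 2.263, 0.002]
wrist_force: [0.0, 0.1, -1.6]
width: 0.133
```

```bash
python3 - <<'E'
from h import *
i,d,c=snap("wrist","w5"); W=wworld(d,c)
p=W[(W[...,2]>.09)&(W[...,2]<.11)&(W[...,0]>.57)&(W[...,0]<.66)&(W[...,1]>0.03)&(W[...,1]<.1)]
print("jaw top",len(p),cv2.minAreaRect((p[:,:2]*1000).astype(np.float32)))
go((.6215,-.0785,.10),1.614)
E
```

```text
jaw top 2639 ((616.6621704101562, 56.03709411621094), (51.418067932128906, 23.262704849243164), 2.511260509490967)
shift [-0.1, 80.6, 36.6] rot [0.007, 0.001, -0.0] tcp [ 0.5407 -0.0818  0.1361] yaw 1.614 t 8.55 F [2.9 0.8 0.6] w 0.131
```

View pics/w5.png

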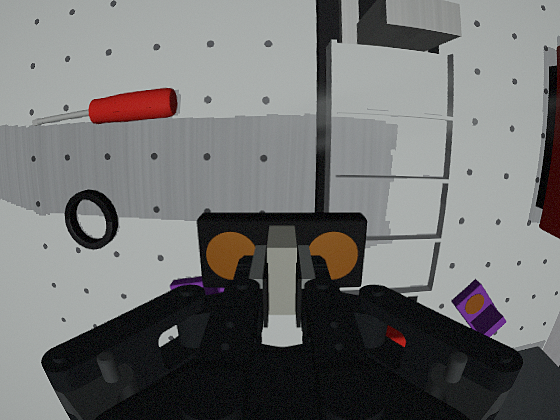

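```bash
python3 - <<'E'
from h import *
i=cv2.imread("pics/w5.png")
cv2.imwrite("pics/w5c.png",cv2.resize(i[30:300,310:470],None,fx=2.2*1,fy=2.2,interpolation=cv2.INTER_CUBIC))
E
```

```text
(no output)
```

View pics/w5c.png

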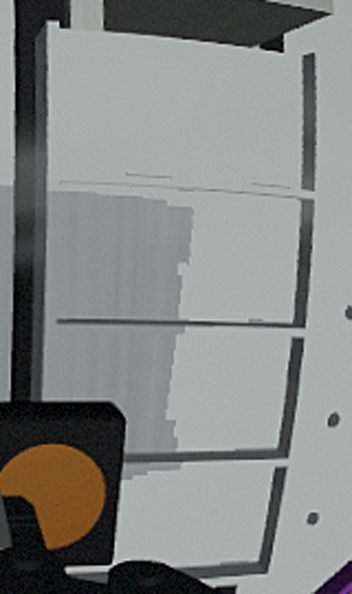

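```bash
python3 - <<'E'
from h import *
s=manip.state();c=cam("wrist"); f=lambda x,y:(310+x/2.2,30+y/2.2)
M=R.from_rotvec(c[1]).as_matrix(); print("cam",(-M.T@c[2]).round(4))
for nm,pt,h in(("R bay3 top",(306,260),.052),("R bay3 floor",(296,260),.042),("R bay2 top",(299,390),.052),("R bay2 floor",(287,390),.042),("L outer top bay3",(49,260),.052),
  ("rib34 ",(180,187),.052),("rib23 dark hi",(180,319),.052),("rib23 dark lo",(180,326),.052),("rib12 hi",(200,453),.052),("rib12 lo",(200,461),.052),("end lo",(200,572),.052)):
    print(nm,wray([f(*pt)],h,c)[0].round(4))
E
```

```text
cam [ 0.5379 -0.0161  0.2791]
R bay3 top [ 0.6681 -0.0254  0.052 ]
R bay3 floor [ 0.6695 -0.0262  0.042 ]
R bay2 top [ 0.6724 -0.0721  0.052 ]
R bay2 floor [ 0.6729 -0.0748  0.042 ]
L outer top bay3 [ 0.5757 -0.0329  0.052 ]
rib34  [ 0.618  -0.0057  0.052 ]
rib23 dark hi [ 0.6219 -0.0495  0.052 ]
rib23 dark lo [ 0.6222 -0.0519  0.052 ]
rib12 hi [ 0.636  -0.0968  0.052 ]
rib12 lo [ 0.6365 -0.0998  0.052 ]
end lo [ 0.645  -0.1453  0.052 ]
```

```bash
python3 - <<'E'
from h import *
go((.6225,-.079,.062),1.614)
E
```

```text
shift [-0.6, 81.4, 74.6] rot [0.007, 0.001, -0.0] tcp [ 0.5407 -0.0818  0.1361] yaw 1.614 t 8.55 F [2.9 0.8 0.6] w 0.131
```

>>> send_rows(
  xyz=[
    [0,35,0],
    [0,70,10],
    [0,81,30],
    [0,81,45],
    [0,81,45],
  ],
  rotation=[
    [0.007,0,0],
    [0.007,0,0],
    [0.007,0,0],
    [0.007,0,0],
    [0.007,0,0],
  ],
  gripper=[-1,-1,-1,-1,-1],
)

```text
time: 9.05
tcp_pos: [0.6197, -0.0783, 0.089]
orientation: [-2.171, -2.266, 0.006]
wrist_force: [-0.3, -1.4, -0.7]
width: 0.13
```

```bash
python3 - <<'E'
from h import *
snap("side","s6"); i,d,c=snap("wrist","w6")
go((.6225,-.079,.0615),1.614)
i=cv2.imread('pics/s6.png');cv2.imwrite('pics/s6c.png',cv2.resize(i[130:270,220:360],None,fx=4.2,fy=4.2,interpolation=cv2.INTER_CUBIC))
E
```

```text
shift [-0.5, 1.5, 30.3] rot [-0.001, 0.001, -0.001] tcp [ 0.621  -0.0785  0.0918] yaw 1.613 t 9.15 F [-0.5 -0.8 -0.4] w 0.134
```

View pics/s6c.png

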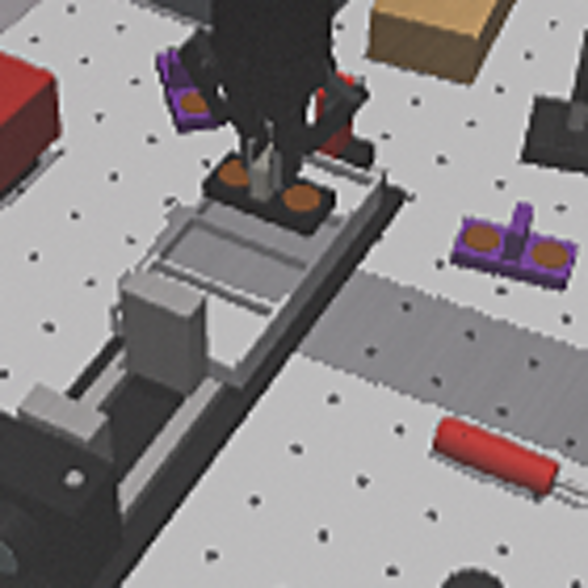

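View pics/w6.png

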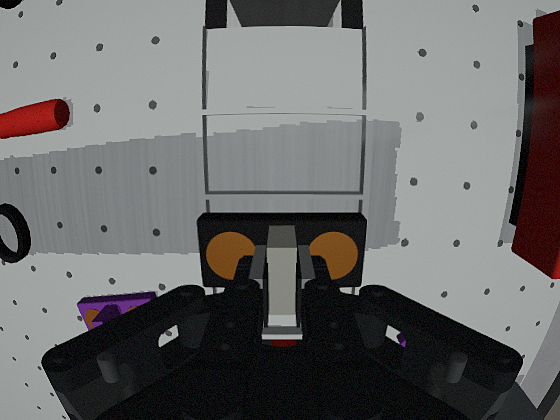

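>>> send_rows(
  xyz=[
    [0,1.5,8],
    [0,1.5,16],
    [0,1.5,24],
    [0,1.5,29],
    [0,1.5,30],
  ],
  rotation=[
    [0,0,0],
    [0,0,0],
    [0,0,0],
    [0,0,0],
    [0,0,0],
  ],
  gripper=[-1,-1,-1,-1,-1],
)

```text
time: 9.65
tcp_pos: [0.622, -0.0785, 0.0612]
orientation: [-2.173, -2.268, 0.004]
wrist_force: [0.2, -0.4, -0.0]
width: 0.134
```

```bash
python3 - <<'E'
from h import *
go((.6225,-.079,.0615),1.614)
snap("wrist","w7")
E
```

```text
shift [-0.5, 0.5, -0.3] rot [-0.002, 0.001, -0.001] tcp [ 0.622  -0.0785  0.0612] yaw 1.613 t 9.65 F [ 0.2 -0.4 -0. ] w 0.134
```

View pics/w7.png

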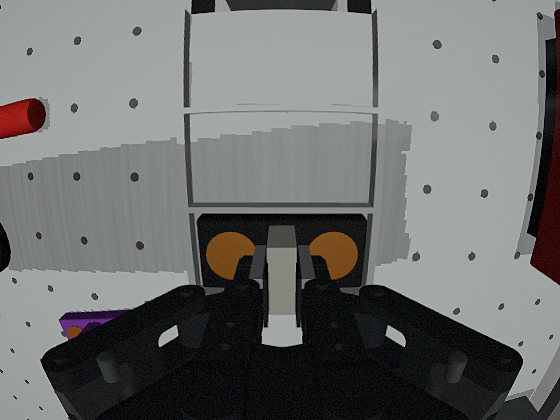

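>>> send_rows(
  xyz=[
    [0,0,1.5],
    [0,0,2],
    [0,0,2],
    [0,0,2],
    [0,0,2],
  ],
  rotation=[
    [0,0,0],
    [0,0,0],
    [0,0,0],
    [0,0,0],
    [0,0,0],
  ],
  gripper=[-1,-1,-0.2,-0.2,-0.2],
)

```text
time: 10.2
tcp_pos: [0.6222, -0.0785, 0.0593]
orientation: [-2.173, -2.268, 0.003]
wrist_force: [0.5, -0.7, 0.6]
width: 0.4
```

>>> send_rows(
  xyz=[
    [0,0,-15],
    [0,0,-45],
    [0,0,-85],
    [0,-30,-105],
    [0,-60,-105],
  ],
  rotation=[
    [0,0,0],
    [0,0,0],
    [0,0,0],
    [0,0,0],
    [0,0,0],
  ],
  gripper=[-0.2,-0.2,0,0.3,0.3],
)

```text
time: 10.7
tcp_pos: [0.5642, -0.0804, 0.1689]
orientation: [2.169, 2.266, 0.003]
wrist_force: [0.1, -0.4, 0.8]
width: 0.652
```

```bash
python3 - <<'E'
from h import *
i,d,c=snap("wrist","w8"); W=wworld(d,c)
for o in pair(i,W,d,"blue")+pair(i,W,d,"amber",.056): print(o)
go((.437,.207,.12),1.34)
E
```

```text
(array([321.64617315, 202.71016311]), np.int32(797), array([ 0.59811219, -0.07847328,  0.05691249]))
(array([380.8173785 , 202.69661267]), np.int32(679), array([ 0.64833061, -0.07616256,  0.05697281]))
shift [293.1, -109.5, 46.3] rot [-0.001, 0.003, 0.274] tcp [ 0.559  -0.0811  0.167 ] yaw 1.614 t 10.75 F [-0.4  0.3 -1.6] w 0.648
```

View pics/w8.png

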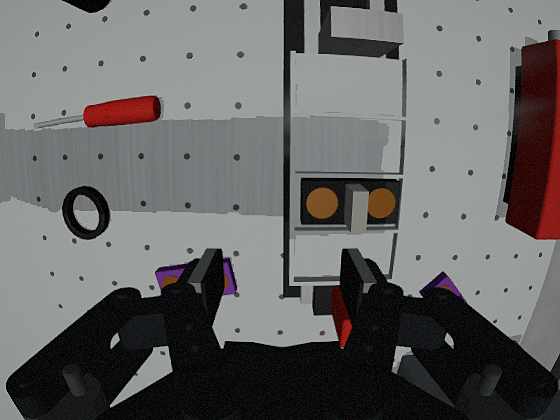

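>>> send_rows(
  xyz=[
    [40,-18,0],
    [85,-36,0],
    [130,-54,0],
    [175,-72,0],
    [215,-90,0],
  ],
  rotation=[
    [0,0,0.06],
    [0,0,0.12],
    [0,0,0.18],
    [0,0,0.24],
    [0,0,0.27],
  ],
  gripper=[0.3,0.3,0.3,0.3,0.3],
)

```text
time: 11.25
tcp_pos: [0.4589, 0.1321, 0.1677]
orientation: [2.458, 1.952, -0.002]
wrist_force: [0.6, -0.1, 0.3]
width: 0.647
```

```bash
python3 - <<'E'
from h import *
i,d,c=snap("wrist","w9"); W=wworld(d,c)
for o in pair(i,W,d,"blue"): print(o)
go((.437,.207,.12),1.34)
E
```

```text
(array([266.07496013, 118.40669856]), np.int32(627), array([0.4619352 , 0.20188274, 0.01506581]))
(array([211.64126984, 120.04444444]), np.int32(630), array([0.41340397, 0.21311044, 0.01511267]))
shift [62.1, -33.1, 47.9] rot [0.0, 0.001, 0.009] tcp [0.4556 0.1391 0.1679] yaw 1.349 t 11.3 F [-3.3  6.4 -1. ] w 0.651
```

View pics/w9.png

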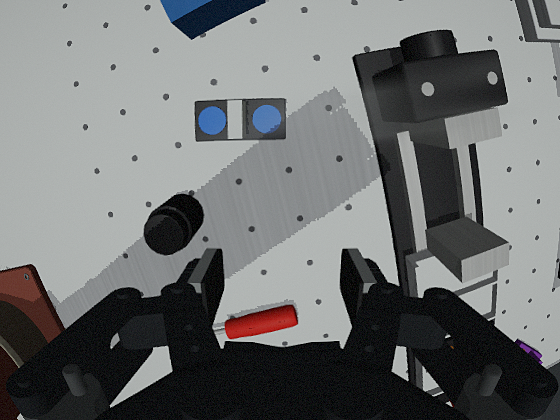

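```bash
python3 - <<'E'
from h import *
go((.4378,.2075,.020),1.344)
E
```

```text
shift [62.9, -32.4, 147.9] rot [0.0, 0.001, 0.005] tcp [0.4556 0.1391 0.1679] yaw 1.349 t 11.3 F [-3.3  6.4 -1. ] w 0.651
```

>>> send_rows(
  xyz=[
    [35,-18,0],
    [63,-32,10],
    [63,-32,50],
    [63,-32,80],
    [63,-32,90],
  ],
  rotation=[
    [0,0,0.005],
    [0,0,0.005],
    [0,0,0.005],
    [0,0,0.005],
    [0,0,0.005],
  ],
  gripper=[0.3,0.3,0.3,0.3,0.3],
)

```text
time: 11.8
tcp_pos: [0.4369, 0.2069, 0.076]
orientation: [-2.458, -1.956, 0.006]
wrist_force: [-0.1, 0.9, 1.0]
width: 0.648
```

```bash
python3 - <<'E'
from h import *
i,d,c=snap("wrist","w10"); W=wworld(d,c)
for o in pair(i,W,d,"blue"): print(o)
go((.4378,.2075,.020),1.344)
E
```

```text
(array([319.18658641, 221.88650043]), np.int32(1163), array([0.46198266, 0.20196018, 0.01496248]))
(array([243.88917749, 221.96883117]), np.int32(1155), array([0.41335493, 0.21301768, 0.01500577]))
shift [1.0, 0.8, 55.9] rot [-0.003, 0.002, -0.0] tcp [0.437  0.2068 0.0759] yaw 1.344 t 11.85 F [-0.9 -1.2 -1.3] w 0.65
```

>>> send_rows(
  xyz=[
    [1,1,25],
    [1,1,48],
    [1,1,55],
    [1,1,56],
    [1,1,56],
  ],
  rotation=[
    [-0.003,0,0],
    [-0.003,0,0],
    [-0.003,0,0],
    [-0.003,0,0],
    [-0.003,0,0],
  ],
  gripper=[0.3,0.3,0.3,0.3,0.0],
)

```text
time: 12.35
tcp_pos: [0.4389, 0.2078, 0.0212]
orientation: [2.457, 1.954, -0.001]
wrist_force: [-0.5, 0.4, 0.9]
width: 0.509
```

>>> send_rows(
  xyz=[
    [0,0,0],
    [0,0,0],
    [0,0,0],
    [0,0,0],
    [0,0,0],
  ],
  rotation=[
    [0,0,0],
    [0,0,0],
    [0,0,0],
    [0,0,0],
    [0,0,0],
  ],
  gripper=[-1,-1,-1,-1,-1],
  force=40,
)

```text
time: 12.85
tcp_pos: [0.4399, 0.2082, 0.0225]
orientation: [2.457, 1.954, 0.002]
wrist_force: [-1.6, -1.3, 7.3]
width: 0.134
```

```bash
python3 - <<'E'
from h import *
go((.44,.1,.17),1.62)
E
```

```text
shift [-105.5, 24.9, -147.4] rot [0.003, 0.001, -0.276] tcp [0.4399 0.2082 0.0225] yaw 1.344 t 12.85 F [-1.6 -1.3  7.3] w 0.134
```

>>> send_rows(
  xyz=[
    [0,0,-40],
    [0,0,-85],
    [0,0,-130],
    [-30,20,-147],
    [-70,45,-147],
  ],
  rotation=[
    [0,0,0],
    [0,0,0],
    [0,0,0],
    [0,0,-0.08],
    [0,0,-0.16],
  ],
  gripper=[-1,-1,-1,-1,-1],
)

```text
time: 13.35
tcp_pos: [0.4691, 0.132, 0.1737]
orientation: [2.281, 2.15, 0.011]
wrist_force: [1.5, 0.2, -1.5]
width: 0.127
```

```bash
python3 - <<'E'
from h import *
go((.6215,-.0285,.16),1.614)
E
```

```text
shift [-151.2, 161.4, 15.2] rot [0.01, 0.0, -0.102] tcp [0.4691 0.132  0.1737] yaw 1.512 t 13.35 F [ 1.5  0.2 -1.5] w 0.127
```

>>> send_rows(
  xyz=[
    [-30,32,0],
    [-60,64,0],
    [-90,96,0],
    [-120,128,0],
    [-151,161,10],
  ],
  rotation=[
    [0.01,0,-0.02],
    [0.01,0,-0.05],
    [0.01,0,-0.08],
    [0.01,0,-0.1],
    [0.01,0,-0.1],
  ],
  gripper=[-1,-1,-1,-1,-1],
)

```text
time: 13.85
tcp_pos: [0.6228, -0.0296, 0.1667]
orientation: [2.173, 2.266, 0.002]
wrist_force: [1.1, 1.1, -0.1]
width: 0.127
```

```bash
python3 - <<'E'
from h import *
go((.6215,-.0285,.10),1.614)
E
```

```text
shift [1.2, -1.4, 66.7] rot [0.002, 0.0, -0.001] tcp [ 0.6228 -0.0296  0.1667] yaw 1.613 t 13.85 F [ 1.1  1.1 -0.1] w 0.127
```

>>> send_rows(
  xyz=[
    [1,-1,25],
    [1,-1,55],
    [1,-1,75],
    [1,-1,77],
    [1,-1,77],
  ],
  rotation=[
    [0.002,0,0],
    [0.002,0,0],
    [0.002,0,0],
    [0.002,0,0],
    [0.002,0,0],
  ],
  gripper=[-1,-1,-1,-1,-1],
)

```text
time: 14.35
tcp_pos: [0.6218, -0.0286, 0.09]
orientation: [2.174, 2.268, -0.001]
wrist_force: [-0.5, 0.5, -0.5]
width: 0.132
```

```bash
python3 - <<'E'
from h import *
snap("wrist","w11")
go((.6215,-.0285,.0645),1.614)
E
```

```text
shift [0.1, -1.0, 26.4] rot [0.001, 0.001, -0.001] tcp [ 0.6225 -0.0285  0.0909] yaw 1.613 t 14.4 F [-1.2  1.  -0.9] w 0.131
```

View pics/w11.png

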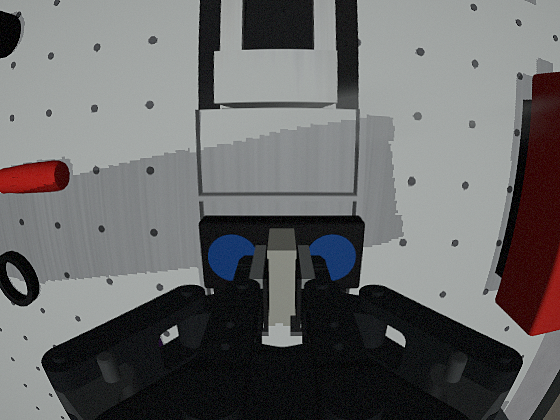

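>>> send_rows(
  xyz=[
    [0,-1.5,8],
    [0,-1.5,16],
    [0,-1.5,23],
    [0,-1.5,26],
    [0,-1.5,26],
  ],
  rotation=[
    [0,0,0],
    [0,0,0],
    [0,0,0],
    [0,0,0],
    [0,0,0],
  ],
  gripper=[-1,-1,-1,-1,-1],
)

```text
time: 14.9
tcp_pos: [0.6209, -0.0286, 0.0647]
orientation: [2.174, 2.267, 0.0]
wrist_force: [0.0, 0.0, -1.8]
width: 0.129
```

```bash
python3 - <<'E'
from h import *
go((.6215,-.0285,.0635),1.614)
snap("wrist","w12")
E
```

```text
shift [0.1, 0.6, 1.2] rot [0.001, 0.001, -0.001] tcp [ 0.6209 -0.0286  0.0647] yaw 1.613 t 14.9 F [ 0.   0.  -1.8] w 0.129
```

View pics/w12.png

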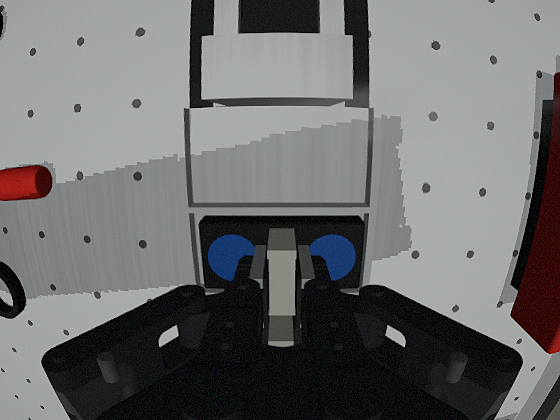

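>>> send_rows(
  xyz=[
    [0,0,1.5],
    [0,0,2],
    [0,0,2],
    [0,0,2],
    [0,0,2],
  ],
  rotation=[
    [0,0,0],
    [0,0,0],
    [0,0,0],
    [0,0,0],
    [0,0,0],
  ],
  gripper=[-1,-1,-0.2,-0.2,-0.2],
)

```text
time: 15.45
tcp_pos: [0.621, -0.0286, 0.0626]
orientation: [2.174, 2.267, 0.001]
wrist_force: [-0.1, -0.7, 0.2]
width: 0.398
```

>>> send_rows(
  xyz=[
    [0,0,-15],
    [0,0,-45],
    [0,0,-85],
    [-35,0,-110],
    [-70,0,-110],
  ],
  rotation=[
    [0,0,0],
    [0,0,0],
    [0,0,0],
    [0,0,0],
    [0,0,0],
  ],
  gripper=[-0.2,-0.2,-0.2,-0.2,-0.2],
)

```text
time: 15.95
tcp_pos: [0.6264, -0.0979, 0.1787]
orientation: [2.166, 2.265, 0.009]
wrist_force: [0.3, -1.1, -0.6]
width: 0.398
```

```bash
python3 - <<'E'
from h import *
i,d,c=snap("wrist","w13"); W=wworld(d,c)
for o in pair(i,W,d,"blue",.056)+pair(i,W,d,"amber",.056): print(o)
go((.6235,-.22,.17),1.614)
print(manip.state()['joint_positions'].round(2))
E
```

```text
(array([246.53300125, 118.83063512]), np.int32(803), array([ 0.59706488, -0.03105994,  0.05701911]))
(array([308.06832298, 111.26086957]), np.int32(322), array([ 0.64607757, -0.02291819,  0.05711182]))
(array([308.18214286, 127.65      ]), np.int32(280), array([ 0.64705579, -0.03603582,  0.05709662]))
(array([246.3420398 , 176.42412935]), np.int32(804), array([ 0.59815323, -0.07841546,  0.05704665]))
(array([306.63636364, 176.28030303]), np.int32(792), array([ 0.64812851, -0.0762812 ,  0.05702012]))
shift [-112.5, -5.7, 6.6] rot [0.006, 0.005, -0.007] tcp [ 0.6251 -0.1073  0.176 ] yaw 1.607 t 16.0 F [ 0.1 -6.7 -0.3] w 0.4
[ 0.5   0.38 -0.52  1.56  0.2   1.25 -0.01]
```

View pics/w13.png

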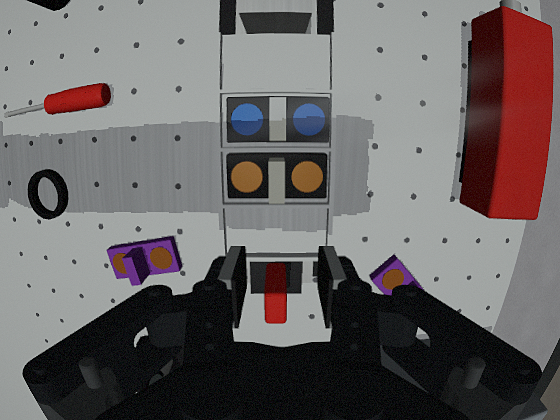

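>>> send_rows(
  xyz=[
    [-45,-1,0],
    [-90,-2,0],
    [-135,-4,0],
    [-138,-5,40],
    [-138,-5,80],
  ],
  rotation=[
    [0.006,0.005,-0.007],
    [0.006,0.005,-0.007],
    [0.006,0.005,-0.007],
    [0.006,0.005,-0.007],
    [0.006,0.005,-0.007],
  ],
  gripper=[-1,-1,-1,-1,-1],
)

```text
time: 16.5
tcp_pos: [0.6259, -0.2491, 0.0975]
orientation: [2.176, 2.262, 0.0]
wrist_force: [1.0, 0.1, 0.2]
width: 0.003
```

```bash
python3 - <<'E'
from h import *
snap("wrist","w14")
go((.6252,-.21,.078),1.614)
E
```

```text
shift [36.1, 4.8, 11.1] rot [-0.008, -0.003, -0.002] tcp [ 0.6219 -0.2463  0.089 ] yaw 1.612 t 16.55 F [-3.8  1.4 -6.5] w 0.004
```

View pics/w14.png

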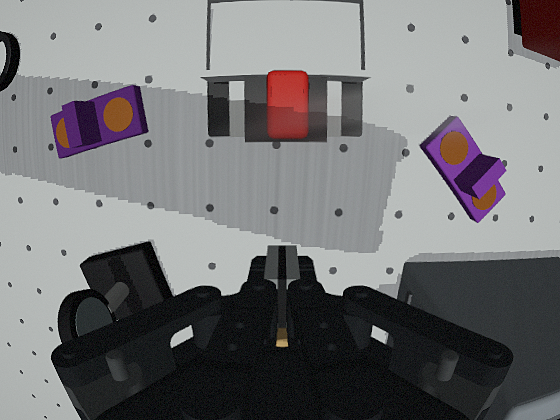

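>>> send_rows(
  xyz=[
    [10,4,8],
    [20,4,11],
    [30,4,11],
    [38,4,11],
    [42,4,11],
  ],
  rotation=[
    [-0.008,0,0],
    [-0.008,0,0],
    [-0.008,0,0],
    [-0.008,0,0],
    [-0.008,0,0],
  ],
  gripper=[-1,-1,-1,-1,-1],
)

```text
time: 17.05
tcp_pos: [0.6252, -0.2023, 0.0799]
orientation: [2.173, 2.268, 0.005]
wrist_force: [-0.1, 0.7, -0.9]
width: 0.002
```

>>> send_rows(
  xyz=[
    [8,0,0],
    [18,0,0],
    [28,0,0],
    [38,0,0],
    [46,0,0],
  ],
  rotation=[
    [0,0,0],
    [0,0,0],
    [0,0,0],
    [0,0,0],
    [0,0,0],
  ],
  gripper=[-1,-1,-1,-1,-1],
)

```text
time: 17.55
tcp_pos: [0.6232, -0.1578, 0.0806]
orientation: [2.173, 2.265, 0.003]
wrist_force: [-0.3, -5.0, 0.2]
width: 0.003
```

>>> send_rows(
  xyz=[
    [6,0,0],
    [12,0,0],
    [18,0,0],
    [22,0,0],
    [26,0,0],
  ],
  rotation=[
    [0,0,0],
    [0,0,0],
    [0,0,0],
    [0,0,0],
    [0,0,0],
  ],
  gripper=[-1,-1,-1,-1,-1],
)

```text
time: 18.05
tcp_pos: [0.622, -0.1328, 0.0809]
orientation: [2.174, 2.263, 0.002]
wrist_force: [0.4, -5.4, -0.8]
width: 0.003
```

>>> send_rows(
  xyz=[
    [3,0,0],
    [6,0,0],
    [9,0,0],
    [12,0,0],
    [13,0,0],
  ],
  rotation=[
    [0,0,0],
    [0,0,0],
    [0,0,0],
    [0,0,0],
    [0,0,0],
  ],
  gripper=[-1,-1,-1,-1,-1],
)

```text
time: 18.55
tcp_pos: [0.6215, -0.1216, 0.081]
orientation: [2.174, 2.261, -0.0]
wrist_force: [0.6, -9.6, -3.0]
width: -0.004
```

>>> send_rows(
  xyz=[
    [2,0,0],
    [4,0,0],
    [6,0,0],
    [7,0,0],
    [7,0,0],
  ],
  rotation=[
    [0,0,0],
    [0,0,0],
    [0,0,0],
    [0,0,0],
    [0,0,0],
  ],
  gripper=[-1,-1,-1,-1,-1],
)

```text
time: 19.05
tcp_pos: [0.6214, -0.1216, 0.0811]
orientation: [2.176, 2.251, -0.007]
wrist_force: [4.2, -20.4, -4.6]
width: -0.003
```

>>> send_rows(
  xyz=[
    [-8,0,0],
    [-20,0,-5],
    [-30,0,-40],
    [-30,0,-80],
    [-20,0,-100],
  ],
  rotation=[
    [0,0,0],
    [0,0,0],
    [0,0,0],
    [0,0,0],
    [0,0,0],
  ],
  gripper=[-1,-1,-1,-1,-1],
)

```text
time: 19.55
tcp_pos: [0.6229, -0.1418, 0.1855]
orientation: [2.176, 2.246, -0.003]
wrist_force: [0.6, -0.0, -0.1]
width: -0.001
```

```bash
python3 - <<'E'
from h import *
i,d,c=snap("side","s15"); W=world("side",d,c)
p=W[(W[...,2]>.095)&(W[...,2]<.11)&(W[...,0]>.57)&(W[...,0]<.66)&(W[...,1]>0.1)&(W[...,1]<.26)]
h,e=np.histogram(p[:,1],bins=np.arange(.11,.25,.005)); print(dict(zip(e.round(3).tolist(),h.tolist())))
go((.52,.08,.2),.2)
print(manip.state()['joint_positions'].round(2))
cv2.imwrite('pics/s15c.png',cv2.resize(i[130:340,190:360],None,fx=2.8,fy=2.8,interpolation=cv2.INTER_CUBIC))
E
```

```text
{0.11: 0, 0.115: 0, 0.12: 2, 0.125: 28, 0.13: 35, 0.135: 30, 0.14: 34, 0.145: 31, 0.15: 1, 0.155: 23, 0.16: 33, 0.165: 34, 0.17: 32, 0.175: 39, 0.18: 5, 0.185: 1, 0.19: 1, 0.195: 0, 0.2: 4, 0.205: 3, 0.21: 0, 0.215: 0, 0.22: 0, 0.225: 0, 0.23: 0, 0.235: 0, 0.24: 0, 0.245: 0}
shift [221.6, -96.3, -15.4] rot [0.018, 0.001, 1.406] tcp [ 0.6242 -0.1382  0.1882] yaw 1.606 t 19.6 F [1.2 2.4 2.2] w -0.003
[ 0.53  0.37 -0.5   1.54  0.19  1.26  0.04]
```

View pics/s15c.png

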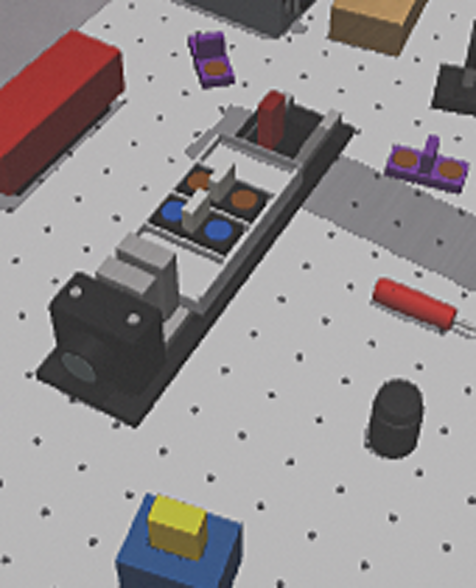

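>>> send_rows(
  xyz=[
    [20,-15,-5],
    [45,-30,-15],
    [75,-45,-25],
    [110,-62,-30],
    [145,-80,-30],
  ],
  rotation=[
    [0,0,0.14],
    [0,0,0.28],
    [0,0,0.42],
    [0,0,0.56],
    [0,0,0.7],
  ],
  gripper=[-0.2,0,0.2,0.2,0.2],
)

```text
time: 20.1
tcp_pos: [0.5385, 0.0062, 0.2169]
orientation: [2.815, 1.362, 0.013]
wrist_force: [0.2, 0.8, 0.9]
width: 0.6
```

```bash
python3 - <<'E'
from h import *
go((.47,.25,.24),.22)
print(manip.state()['joint_positions'].round(2))
E
```

```text
shift [148.7, -204.6, -26.5] rot [0.016, -0.007, 0.681] tcp [0.5385 0.0062 0.2169] yaw 0.901 t 20.1 F [0.2 0.8 0.9] w 0.6
[ 0.37  0.14 -0.51  1.75  0.08  1.26 -0.83]
```

>>> send_rows(
  xyz=[
    [26,-36,-5],
    [52,-72,-10],
    [80,-110,-16],
    [110,-150,-22],
    [140,-190,-26],
  ],
  rotation=[
    [0.01,0,0.14],
    [0.016,-0.007,0.28],
    [0.016,-0.007,0.42],
    [0.016,-0.007,0.55],
    [0.016,-0.007,0.68],
  ],
  gripper=[0.2,0.2,0.2,0.2,0.2],
)

```text
time: 20.6
tcp_pos: [0.4778, 0.2267, 0.24]
orientation: [-3.12, -0.36, -0.001]
wrist_force: [0.4, 0.6, -0.0]
width: 0.598
```

```bash
python3 - <<'E'
from h import *
i,d,c=snap("wrist","w16"); W=wworld(d,c)
m=(mask(i,(22,100,60),(36,255,255))>0)&(W[...,2]>.095)&(W[...,2]<.115); p=W[m]; print(len(p),cv2.minAreaRect((p[:,:2]*1000).astype(np.float32)) if len(p) else 0)
p=W[(W[...,2]>.09)&(W[...,2]<.11)&(W[...,0]>.57)&(W[...,0]<.66)&(W[...,1]>0.1)&(W[...,1]<.18)]
for yl,yh in((.11,.151),(.151,.19)):
    q=p[(p[:,1]>yl)&(p[:,1]<yh)]
    if len(q): print(cv2.minAreaRect((q[:,:2]*1000).astype(np.float32)),np.median(q[:,2]))
go((.4386,.337,.24),.22)
print(manip.state()['joint_positions'].round(2))
E
```

```text
1042 ((442.08343505859375, 335.4111328125), (39.3963508605957, 22.31803321838379), 12.42940902709961)
((612.8671264648438, 136.06089782714844), (51.0782470703125, 23.297874450683594), 3.254406452178955) 0.10020885808868948
((606.686279296875, 167.9000244140625), (72.65957641601562, 24.18842887878418), 0.005711576901376247) 0.10021365257119633
shift [-12.7, -107.2, 1.3] rot [-0.005, -0.002, 0.003] tcp [0.4746 0.2352 0.2408] yaw 0.223 t 20.65 F [-3.7  6.2  0.4] w 0.6
[ 0.06  0.13 -0.65  1.72  0.08  1.32 -1.95]
```

View pics/w16.png

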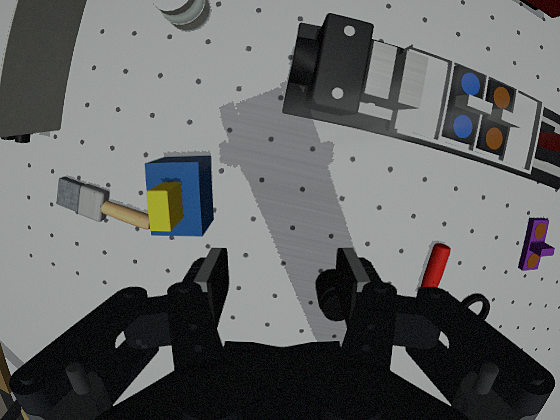

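```bash
python3 - <<'E'
from h import *
go((.4410,.336,.17),.217)
E
```

```text
shift [-10.7, -105.4, 71.3] rot [-0.005, -0.002, 0.006] tcp [0.4746 0.2352 0.2408] yaw 0.223 t 20.65 F [-3.7  6.2  0.4] w 0.6
```

>>> send_rows(
  xyz=[
    [-3,-35,0],
    [-6,-70,20],
    [-10,-100,45],
    [-11,-105,60],
    [-11,-105,60],
  ],
  rotation=[
    [-0.005,-0.002,0],
    [-0.005,-0.002,0],
    [-0.005,-0.002,0.006],
    [-0.005,-0.002,0.006],
    [-0.005,-0.002,0.006],
  ],
  gripper=[0.2,0.2,0.2,0.2,0.2],
)

```text
time: 21.15
tcp_pos: [0.4389, 0.3357, 0.1794]
orientation: [3.122, 0.345, -0.006]
wrist_force: [-0.3, -0.8, -0.4]
width: 0.597
```

```bash
python3 - <<'E'
from h import *
i,d,c=snap("wrist","w17"); W=wworld(d,c)
m=(mask(i,(22,100,60),(36,255,255))>0)&(W[...,2]>.1)&(W[...,2]<.115); p=W[m]; print(len(p),cv2.minAreaRect((p[:,:2]*1000).astype(np.float32)) if len(p) else 0, np.median(p[:,2]))
p=W[(W[...,2]>.055)&(W[...,2]<.07)&(mask(i,(95,80,20),(130,255,255))>0)]; print(cv2.minAreaRect((p[:,:2]*1000).astype(np.float32)))
go((.4410,.336,.075),.217)
print(manip.state()['joint_positions'].round(2))
E
```

```text
1746 ((441.5228271484375, 336.200439453125), (39.92287826538086, 21.3472957611084), 12.830101013183594) 0.10733372002648561
((469.8778076171875, 377.3485107421875), (176.53811645507812, 385.85174560546875), 24.206701278686523)
shift [1.1, -1.0, 105.8] rot [0.001, 0.002, 0.001] tcp [0.4404 0.3349 0.1808] yaw 0.218 t 21.2 F [ 0.  -0.8  0.4] w 0.603
[-0.11  0.24 -0.71  1.74  0.17  1.22 -2.22]
```

View pics/w17.png

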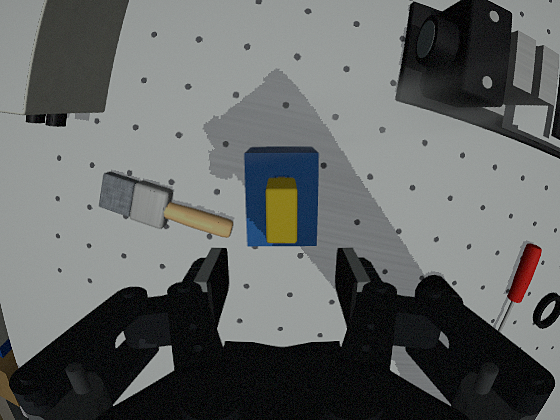

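>>> send_rows(
  xyz=[
    [1,-1,35],
    [1,-1,75],
    [1,-1,100],
    [1,-1,106],
    [1,-1,106],
  ],
  rotation=[
    [0,0,-0.006],
    [0,0,-0.006],
    [0,0,-0.006],
    [0,0,-0.006],
    [0,0,-0.006],
  ],
  gripper=[0.2,0.2,0.2,0.2,0.2],
)

```text
time: 21.7
tcp_pos: [0.4418, 0.3351, 0.0754]
orientation: [3.121, 0.349, -0.003]
wrist_force: [0.1, 0.2, -0.1]
width: 0.602
```

```bash
python3 - <<'E'
from h import *
go((.4415,.3362,.075),.224)
E
```

```text
shift [-0.0, -1.1, 0.4] rot [0.001, 0.002, -0.001] tcp [0.4418 0.3351 0.0754] yaw 0.223 t 21.7 F [ 0.1  0.2 -0.1] w 0.602
```

>>> send_rows(
  xyz=[
    [0,-1,0],
    [0,-1,0],
    [0,-1,0],
    [0,-1,0],
    [0,-1,0],
  ],
  rotation=[
    [0,0,0],
    [0,0,0],
    [0,0,0],
    [0,0,0],
    [0,0,0],
  ],
  gripper=[0.2,0.2,-1,-1,-1],
  force=40,
)

```text
time: 22.2
tcp_pos: [0.4419, 0.3364, 0.0761]
orientation: [3.121, 0.349, -0.002]
wrist_force: [-1.2, -1.3, 7.0]
width: 0.251
```

>>> send_rows(
  xyz=[
    [0,0,0],
    [0,0,0],
    [0,0,0],
    [0,0,0],
    [0,0,0],
  ],
  rotation=[
    [0,0,0],
    [0,0,0],
    [0,0,0],
    [0,0,0],
    [0,0,0],
  ],
  gripper=[-1,-1,-1,-1,-1],
)

```text
time: 22.7
tcp_pos: [0.4419, 0.3364, 0.0762]
orientation: [3.121, 0.349, -0.002]
wrist_force: [-0.8, -0.6, 0.8]
width: 0.255
```

```bash
python3 - <<'E'
from h import *
go((.4415,.3362,.075),.224); print(manip.state()['tcp_pos'],manip.state()['torque'])
E
```

```text
shift [-0.4, 0.1, 1.2] rot [0.001, 0.001, -0.001] tcp [0.4419 0.3364 0.0762] yaw 0.223 t 22.7 F [-0.8 -0.6  0.8] w 0.255
[0.44190684 0.33640293 0.07618779] [-0.10861969  0.08824629  0.04415605]
```

>>> send_rows(
  xyz=[
    [0,0,-12],
    [0,0,-30],
    [0,0,-55],
    [0,0,-85],
    [0,0,-120],
  ],
  rotation=[
    [0,0,0],
    [0,0,0],
    [0,0,0],
    [0,0,0],
    [0,0,0],
  ],
  gripper=[-1,-1,-1,-1,-1],
)

```text
time: 23.2
tcp_pos: [0.4414, 0.3361, 0.1973]
orientation: [3.121, 0.349, -0.004]
wrist_force: [0.8, 0.1, -1.7]
width: 0.252
```

```bash
python3 - <<'E'
from h import *
snap("wrist","w18");i,d,c=snap("side","s18")
go((.612,.152,.215),.05)
cv2.imwrite('pics/s18c.png',cv2.resize(i[180:380,180:360],None,fx=3,fy=3,interpolation=cv2.INTER_CUBIC))
E
```

```text
shift [123.1, 219.0, -13.2] rot [-0.002, -0.006, 0.173] tcp [0.4436 0.3384 0.2016] yaw 0.223 t 23.3 F [ 0.4  0.4 -1.1] w 0.252
```

View pics/w18.png

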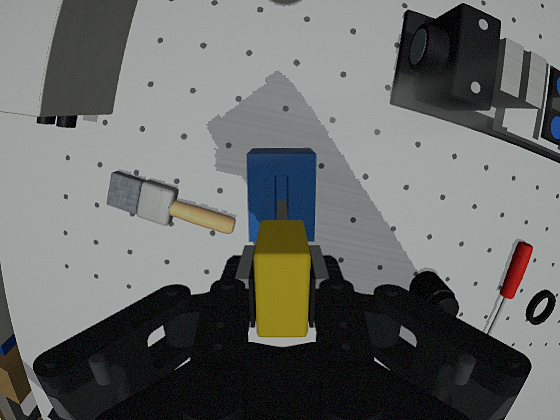

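View pics/s18c.png

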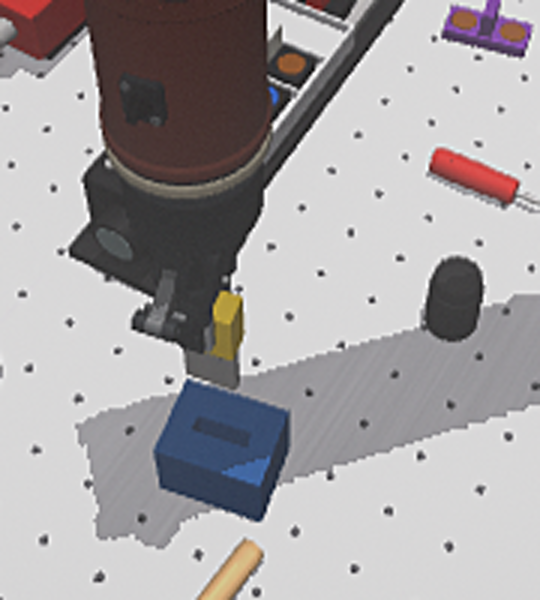

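>>> send_rows(
  xyz=[
    [10,40,-5],
    [20,80,-10],
    [30,120,-15],
    [40,160,-18],
    [55,203,-18],
  ],
  rotation=[
    [0,0,0.04],
    [0,0,0.08],
    [0,0,0.12],
    [0,0,0.16],
    [0,0,0.178],
  ],
  gripper=[-1,-1,-1,-1,-1],
)

```text
time: 23.8
tcp_pos: [0.5421, 0.1515, 0.2201]
orientation: [-3.138, -0.07, -0.009]
wrist_force: [1.0, 0.8, -1.0]
width: 0.254
```

>>> send_rows(
  xyz=[
    [0,0,0],
    [0,0,0],
  ],
  rotation=[
    [0,0,0],
    [0,0,0],
  ],
  gripper=[-1,-1],
)

```text
time: 24.0
tcp_pos: [0.5423, 0.1502, 0.2198]
orientation: [-3.138, -0.066, -0.008]
wrist_force: [-0.3, 0.3, -1.3]
width: 0.251
```

```bash
python3 - <<'E'
from h import *
i,d,c=snap("wrist","w19"); W=wworld(d,c)
p=W[(W[...,2]>.09)&(W[...,2]<.11)&(W[...,0]>.57)&(W[...,0]<.66)&(W[...,1]>0.1)&(W[...,1]<.18)]
h,e=np.histogram(p[:,1],bins=np.arange(.1,.19,.002)); print(dict(zip(e.round(3).tolist(),h.tolist())))
for yl,yh in((.11,.152),(.152,.178)):
    q=p[(p[:,1]>yl)&(p[:,1]<yh)]
    if len(q): print(cv2.minAreaRect((q[:,:2]*1000).astype(np.float32)),np.median(q[:,2]))
go((.613,.152,.215),.044)
print(manip.state()['joint_positions'].round(2))
E
```

```text
{0.1: 0, 0.102: 0, 0.104: 0, 0.106: 0, 0.108: 0, 0.11: 0, 0.112: 0, 0.114: 0, 0.116: 0, 0.118: 0, 0.12: 0, 0.122: 8, 0.124: 83, 0.126: 153, 0.128: 155, 0.13: 155, 0.132: 151, 0.134: 154, 0.136: 156, 0.138: 153, 0.14: 156, 0.142: 154, 0.144: 155, 0.146: 63, 0.148: 0, 0.15: 0, 0.152: 0, 0.154: 3, 0.156: 86, 0.158: 157, 0.16: 154, 0.162: 153, 0.164: 155, 0.166: 153, 0.168: 153, 0.17: 152, 0.172: 154, 0.174: 155, 0.176: 147, 0.178: 151, 0.18: 0, 0.182: 0, 0.184: 0, 0.186: 0}
((613.3583374023438, 135.5682373046875), (49.761070251464844, 21.889554977416992), 2.696211338043213) 0.10049444193997102
((609.1378784179688, 167.37808227539062), (55.60832214355469, 21.880346298217773), 1.3613735437393188) 0.10050662286432763
shift [71.2, 3.0, 5.3] rot [-0.003, -0.005, 0.0] tcp [0.5417 0.1518 0.2199] yaw 0.044 t 24.05 F [-0.   1.1 -1.2] w 0.251
[ 0.15  0.21 -0.57  1.68  0.11  1.29 -1.97]
```

View pics/w19.png

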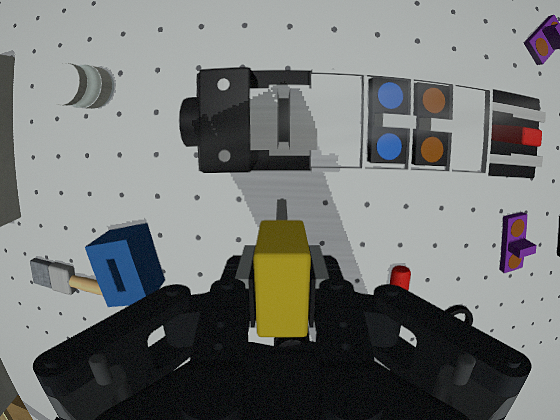

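```bash
python3 - <<'E'
from h import *
d=np.load("w19.npy"); c=cam("wrist"); W=wworld(d,c)
p=W[(W[...,2]>.096)&(W[...,2]<.105)&(W[...,0]>.59)&(W[...,0]<.635)&(W[...,1]>0.12)&(W[...,1]<.17)]
for th in(.040,.044,.047,.05):
    v=p[:,1]-np.tan(th)*-1*0+th*-(p[:,0]-.613)
    lo=np.sort(v[v<.151])[-40:]; hi=np.sort(v[v>.152])[:40]; print(th,lo[[0,20,-3]].round(4),hi[[2,20,-1]].round(4))
go((.613,.1515,.215),.046)
E
```

```text
0.04 [0.1482 0.1483 0.1484] [0.1594 0.1595 0.1595]
0.044 [0.1483 0.1483 0.1483] [0.1594 0.1595 0.1595]
0.047 [0.1483 0.1483 0.1483] [0.1594 0.1594 0.1595]
0.05 [0.1482 0.1483 0.1484] [0.1593 0.1594 0.1595]
shift [71.2, 3.5, 5.3] rot [-0.003, -0.005, -0.002] tcp [0.5417 0.1518 0.2199] yaw 0.044 t 24.05 F [-0.   1.1 -1.2] w 0.251
```

```bash
python3 - <<'E'
from h import *
for k in range(2):
    s=manip.state(); i,d,c=snap("wrist","w20%d"%k); W=wworld(d,c)
    p=W[(W[...,2]>.096)&(W[...,2]<.105)&(W[...,0]>.59)&(W[...,0]<.635)&(W[...,1]>0.12)&(W[...,1]<.17)]
    v=p[:,1]-.046*(p[:,0]-.613)
    lo=np.sort(v[v<.1525])[-40:]; hi=np.sort(v[v>.1525])[:40]; print(s["tcp_pos"].round(4),lo[[0,20,-3]].round(4),hi[[2,20,-1]].round(4))
    q=p[v<.1525]; print(cv2.minAreaRect((q[:,:2]*1000).astype(np.float32)))
go((.613,.1515,.215),.046)
E
```

```text
[0.5417 0.1518 0.2199] [0.1466 0.1467 0.1467] [0.157  0.1571 0.1571]
((612.4716796875, 135.69003295898438), (45.48768997192383, 21.988868713378906), 2.6145148277282715)
[0.5414 0.1527 0.22  ] [0.1461 0.1467 0.1468] [0.1572 0.1572 0.1573]
((612.4237670898438, 135.5919647216797), (45.20339584350586, 21.98631477355957), 1.2708206176757812)
shift [71.5, 4.9, 5.5] rot [-0.003, -0.006, 0.001] tcp [0.5414 0.153  0.2201] yaw 0.047 t 24.15 F [ 0.   0.9 -0.9] w 0.251
```

```bash
python3 - <<'E'
from h import *
s=manip.state(); i,d,c=snap("wrist","w21"); W=wworld(d,c)
R0=R.from_rotvec(s["orientation"])
T=R0.inv().apply((W.reshape(-1,3)-s["tcp_pos"])).reshape(W.shape)*1000
m=(mask(i,(22,100,60),(36,255,255))>0)&(d>0)
p=T[m]; print(len(p),np.percentile(p,[1,50,99],axis=0).round(1).tolist())
z=p[:,2]; top=p[z<np.percentile(z,2)+3]; print("top",np.percentile(top,[1,50,99],axis=0).round(1).tolist(), cv2.minAreaRect(top[:,:2].astype(np.float32)))
m2=(np.abs(T[...,1])<15)&(T[...,2]>20)&(T[...,2]<75)&(np.abs(T[...,0])<30)&~m
b=T[m2]; print("blade",len(b), np.percentile(b,[1,50,99],axis=0).round(1).tolist() if len(b) else 0)
E
```

```text
6095 [[-19.5, -10.1, -32.5], [8.4, 0.6, -30.9], [19.5, 11.0, 8.7]]
top [[-19.4, -10.1, -32.5], [2.2, 0.6, -31.2], [19.0, 11.0, -29.6]] ((-0.6262645721435547, 0.40936279296875), (40.39479064941406, 21.889314651489258), 0.24678978323936462)
blade 203 [[16.8, -2.7, 20.4], [17.3, 0.1, 37.7], [17.7, 3.1, 62.5]]
```

```bash
python3 - <<'E'
from h import *
go((.613,.1521,.19),.046)
E
```

```text
shift [71.3, 4.4, 30.5] rot [-0.003, -0.006, 0.001] tcp [0.5414 0.1531 0.2201] yaw 0.047 t 24.2 F [-0.1  0.2 -1.1] w 0.247
```

>>> send_rows(
  xyz=[
    [20,4.4,0],
    [45,4.4,0],
    [65,4.4,5],
    [71,4.4,15],
    [71,4.4,25],
  ],
  rotation=[
    [-0.003,-0.006,0],
    [-0.003,-0.006,0],
    [-0.003,-0.006,0],
    [-0.003,-0.006,0],
    [-0.003,-0.006,0],
  ],
  gripper=[-1,-1,-1,-1,-1],
)

```text
time: 24.7
tcp_pos: [0.6123, 0.153, 0.1944]
orientation: [-3.14, -0.076, 0.002]
wrist_force: [-0.7, 0.3, -1.4]
width: 0.251
```

>>> send_rows(
  xyz=[
    [0,0,0],
    [0,0,0],
    [0,0,0],
  ],
  rotation=[
    [0,0,0],
    [0,0,0],
    [0,0,0],
  ],
  gripper=[-1,-1,-1],
)

```text
time: 25.0
tcp_pos: [0.612, 0.1533, 0.195]
orientation: [-3.14, -0.077, 0.001]
wrist_force: [0.0, 0.3, -1.3]
width: 0.253
```

```bash
python3 - <<'E'
from h import *
s=manip.state(); i,d,c=snap("wrist","w22"); W=wworld(d,c)
R0=R.from_rotvec(s["orientation"])
T=R0.inv().apply((W.reshape(-1,3)-s["tcp_pos"])).reshape(W.shape)*1000
ok=d>0
p=T[ok&(W[...,2]>.097)&(W[...,2]<.104)&(W[...,0]>.59)&(W[...,0]<.637)&(W[...,1]>0.12)&(W[...,1]<.172)]
print(len(p),"moving face y",np.sort(p[p[:,1]>0][:,1])[[2,20,50]],"fixed",np.sort(p[p[:,1]<0][:,1])[[-50,-20,-3]])
b=T[ok&(np.abs(T[...,1])<15)&(T[...,2]>20)&(T[...,2]<66)&(np.abs(T[...,0])<25)]; print("blade",len(b), np.percentile(b,[1,50,99],axis=0).round(1).tolist() if len(b) else 0)
go((.613,.1521,.114),.046)
E
```

```text
2276 moving face y [6.64493696 6.70882371 7.40712496] fixed [-4.56259382 -3.81787772 -3.7617436 ]
blade 201 [[16.9, -2.7, 20.3], [17.2, 0.1, 38.0], [17.6, 3.1, 62.6]]
shift [0.8, 1.2, 81.1] rot [-0.001, 0.0, 0.003] tcp [0.6122 0.1532 0.1951] yaw 0.049 t 25.05 F [ 0.4  0.8 -1.1] w 0.252
```

View pics/w22.png

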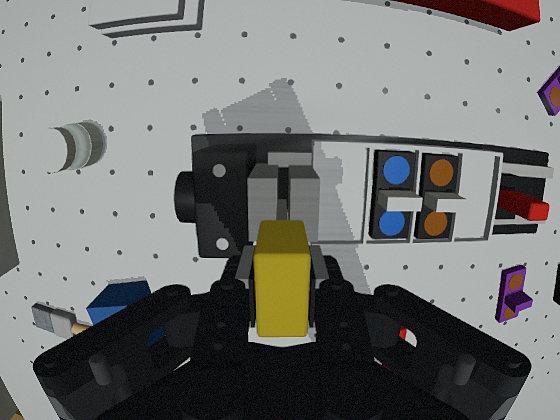

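>>> send_rows(
  xyz=[
    [1,1.2,0],
    [1,1.2,10],
    [1,1.2,20],
    [1,1.2,28],
    [1,1.2,34],
  ],
  rotation=[
    [0,0,0.003],
    [0,0,0.003],
    [0,0,0.003],
    [0,0,0.003],
    [0,0,0.003],
  ],
  gripper=[-1,-1,-1,-1,-1],
)

```text
time: 25.55
tcp_pos: [0.6127, 0.1519, 0.1596]
orientation: [-3.14, -0.072, 0.003]
wrist_force: [0.1, -0.3, -1.2]
width: 0.254
```

```bash
python3 - <<'E'
from h import *
s=manip.state(); i,d,c=snap("wrist","w23"); W=wworld(d,c)
R0=R.from_rotvec(s["orientation"])
T=R0.inv().apply((W.reshape(-1,3)-s["tcp_pos"])).reshape(W.shape)*1000
ok=d>0
p=T[ok&(W[...,2]>.097)&(W[...,2]<.104)&(W[...,0]>.59)&(W[...,0]<.637)&(W[...,1]>0.12)&(W[...,1]<.172)]
print(len(p),"moving face y",np.sort(p[p[:,1]>3][:,1])[[2,20,50]],"fixed",np.sort(p[p[:,1]<-3][:,1])[[-50,-20,-3]])
go((.613,.1521,.114),.046)
E
```

```text
2335 moving face y [5.09523236 5.14029025 5.80138666] fixed [-5.81262714 -5.17004195 -5.08590904]
shift [0.7, -0.3, 44.9] rot [-0.0, 0.003, -0.0] tcp [0.6124 0.1518 0.1589] yaw 0.046 t 25.6 F [-0.2 -0.5 -2. ] w 0.252
```

View pics/w23.png

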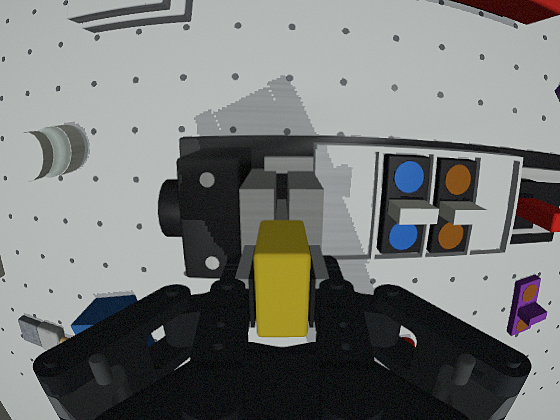

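>>> send_rows(
  xyz=[
    [0,0,8],
    [0,0,18],
    [0,0,27],
    [0,0,35],
    [0,0,40],
  ],
  rotation=[
    [0,0.003,0],
    [0,0.003,0],
    [0,0.003,0],
    [0,0.003,0],
    [0,0.003,0],
  ],
  gripper=[-1,-1,-1,-1,-1],
)

```text
time: 26.1
tcp_pos: [0.612, 0.1517, 0.1178]
orientation: [-3.14, -0.072, 0.001]
wrist_force: [-0.8, 0.4, -0.9]
width: 0.255
```

>>> send_rows(
  xyz=[
    [0,0,1.5],
    [0,0,3],
    [0,0,4],
    [0,0,5],
    [0,0,5],
  ],
  rotation=[
    [0,0,0],
    [0,0,0],
    [0,0,0],
    [0,0,0],
    [0,0,0],
  ],
  gripper=[-1,-1,-1,-1,-1],
)

```text
time: 26.6
tcp_pos: [0.6121, 0.1518, 0.1142]
orientation: [-3.141, -0.072, -0.0]
wrist_force: [-3.8, -1.8, 7.7]
width: 0.252
```

>>> send_rows(
  xyz=[
    [0,0,2],
    [0,0,3],
    [0,0,3],
    [0,0,3],
    [0,0,3],
  ],
  rotation=[
    [0,0,0],
    [0,0,0],
    [0,0,0],
    [0,0,0],
    [0,0,0],
  ],
  gripper=[-1,-1,-1,-1,-1],
)

```text
time: 27.1
tcp_pos: [0.6122, 0.1518, 0.1141]
orientation: [3.14, 0.071, 0.002]
wrist_force: [-10.3, -4.5, 20.5]
width: 0.252
```

```bash
python3 - <<'E'
from h import *
i,d,c=snap("side","s24"); snap("wrist","w24")
go((.613,.1521,.114),.046)
cv2.imwrite('pics/s24c.png',cv2.resize(i[130:330,170:350],None,fx=3,fy=3,interpolation=cv2.INTER_CUBIC))
E
```

```text
shift [0.8, -0.3, 0.1] rot [0.001, -0.001, -0.0] tcp [0.6122 0.1518 0.1141] yaw 0.046 t 27.2 F [-10.5  -2.5  20.1] w 0.249
```

View pics/s24c.png

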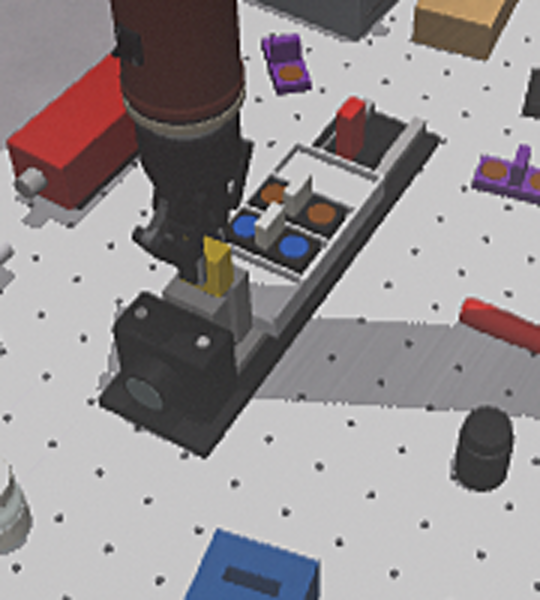

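View pics/w24.png

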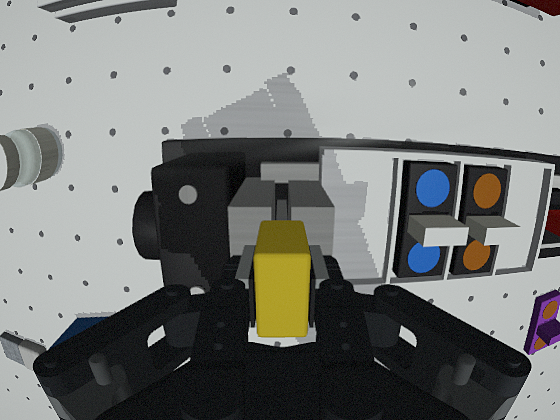

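>>> send_rows(
  xyz=[
    [0,0,0],
    [0,0,-8],
    [0,0,-22],
    [0,0,-40],
    [0,0,-60],
  ],
  rotation=[
    [0,0,0],
    [0,0,0],
    [0,0,0],
    [0,0,0],
    [0,0,0],
  ],
  gripper=[-1,-1,-1,-1,-1],
)

```text
time: 27.7
tcp_pos: [0.6122, 0.1519, 0.1754]
orientation: [3.14, 0.072, 0.002]
wrist_force: [0.1, 0.5, -1.6]
width: 0.249
```

>>> send_rows(
  xyz=[
    [0,0,-15],
    [0,0,-35],
    [0,0,-48],
    [0,0,-48],
    [0,0,-48],
  ],
  rotation=[
    [0,0,0],
    [0,0,0],
    [0,0,0],
    [0,0,0],
    [0,0,0],
  ],
  gripper=[-1,-1,-1,-1,-1],
)

```text
time: 28.2
tcp_pos: [0.612, 0.1518, 0.223]
orientation: [3.14, 0.072, 0.002]
wrist_force: [0.8, 0.0, -2.0]
width: 0.253
```

```bash
cat > tl.py <<'E'
from h import *
s=manip.state(); i,d,c=snap("wrist","wl%d"%int(s["time"]*100)); W=wworld(d,c)
R0=R.from_rotvec(s["orientation"])
T=R0.inv().apply((W.reshape(-1,3)-s["tcp_pos"])).reshape(W.shape)*1000
ok=d>0
m=(mask(i,(22,100,60),(36,255,255))>0)&ok
p=T[m]; z=p[:,2]; top=p[z<np.percentile(z,2)+3]; print("handle top z",np.median(top[:,2]).round(1), cv2.minAreaRect(top[:,:2].astype(np.float32)))
E
python3 - <<'E'
from tl import *
p=T[ok&(W[...,2]>.097)&(W[...,2]<.104)&(W[...,0]>.59)&(W[...,0]<.637)&(W[...,1]>0.12)&(W[...,1]<.172)]
print(len(p),"moving face y",np.sort(p[p[:,1]>2][:,1])[[2,20,50]],"fixed",np.sort(p[p[:,1]<-2][:,1])[[-50,-20,-3]])
go((.4419,.3364,.2),.223)
E
```

```text
handle top z -31.2 ((-0.31914329528808594, -21.527179718017578), (40.45180130004883, 65.74288177490234), 0.518409788608551)
2150 moving face y [4.8344989  4.86263824 5.66181862] fixed [-5.95262669 -5.1942637  -5.12489944]
shift [-161.2, -192.2, 22.3] rot [0.001, -0.0, -0.177] tcp [0.6117 0.1517 0.2225] yaw 0.046 t 28.25 F [ 0.5 -1.  -1.4] w 0.248
```

>>> send_rows(
  xyz=[
    [-32,-38,0],
    [-64,-76,4],
    [-96,-114,8],
    [-125,-150,14],
    [-150,-180,20],
  ],
  rotation=[
    [0,0,-0.04],
    [0,0,-0.08],
    [0,0,-0.12],
    [0,0,-0.16],
    [0,0,-0.177],
  ],
  gripper=[-1,-1,-1,-1,-1],
)

```text
time: 28.75
tcp_pos: [0.4511, 0.3263, 0.2012]
orientation: [3.12, 0.354, -0.002]
wrist_force: [-0.2, 0.6, -1.2]
width: 0.246
```

```bash
python3 - <<'E'
from h import *
go((.4419,.3364,.165),.223)
E
```

```text
shift [-6.7, -12.0, 36.2] rot [0.001, 0.001, 0.003] tcp [0.4511 0.3263 0.2012] yaw 0.226 t 28.75 F [-0.2  0.6 -1.2] w 0.246
```

>>> send_rows(
  xyz=[
    [-4,-6,5],
    [-7,-12,15],
    [-7,-12,28],
    [-7,-12,35],
    [-7,-12,36],
  ],
  rotation=[
    [0.001,0.001,0.003],
    [0.001,0.001,0.003],
    [0.001,0.001,0.003],
    [0.001,0.001,0.003],
    [0.001,0.001,0.003],
  ],
  gripper=[-1,-1,-1,-1,-1],
)

```text
time: 29.25
tcp_pos: [0.4421, 0.3346, 0.1634]
orientation: [3.121, 0.345, -0.004]
wrist_force: [-1.0, 0.1, -1.6]
width: 0.246
```

>>> send_rows(
  xyz=[
    [0,0,0],
    [0,0,0],
  ],
  rotation=[
    [0,0,0],
    [0,0,0],
  ],
  gripper=[-1,-1],
)

```text
time: 29.45
tcp_pos: [0.4428, 0.3339, 0.1634]
orientation: [3.121, 0.343, -0.004]
wrist_force: [-0.4, 0.4, -1.1]
width: 0.252
```

```bash
python3 - <<'E'
from tl import *
go((.4419,.3364,.165),.223)
p=T[ok&(W[...,2]>.057)&(W[...,2]<.066)&(np.abs(T[...,0])<60)&(np.abs(T[...,1])<60)]
h,e=np.histogram(p[:,1],bins=np.arange(-40,40,2)); print(len(p),dict(zip(e.tolist(),h.tolist()))); print("xmax",np.percentile(p[:,0],[1,99]))
cv2.imwrite("pics/wlc.png",cv2.resize(i[130:260,200:360],None,fx=4,fy=4,interpolation=cv2.INTER_CUBIC))
E
```

```text
handle top z -31.2 ((-0.66217041015625, 0.5622930526733398), (40.50602722167969, 21.900676727294922), 0.2939088046550751)
shift [-0.3, -2.3, -1.4] rot [0.001, 0.002, -0.004] tcp [0.4427 0.3342 0.1636] yaw 0.219 t 29.5 F [ 0.5  0.6 -1.2] w 0.254
4898 {-40: 0, -38: 0, -36: 0, -34: 68, -32: 232, -30: 216, -28: 219, -26: 225, -24: 216, -22: 213, -20: 196, -18: 163, -16: 161, -14: 161, -12: 152, -10: 160, -8: 56, -6: 68, -4: 75, -2: 50, 0: 75, 2: 108, 4: 119, 6: 183, 8: 145, 10: 158, 12: 168, 14: 146, 16: 164, 18: 186, 20: 203, 22: 224, 24: 221, 26: 167, 28: 0, 30: 0, 32: 0, 34: 0, 36: 0}
xmax [-28.60789673  38.6964173 ]
```

View pics/wlc.png

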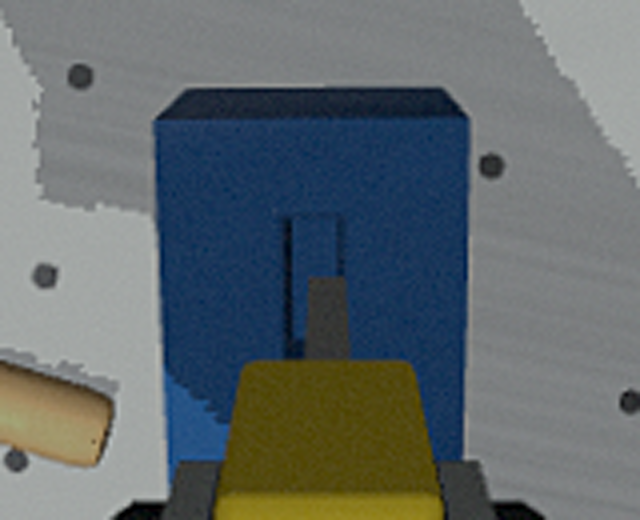

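>>> send_rows(
  xyz=[
    [0,-2.7,0],
    [0,-2.7,8],
    [0,-2.7,16],
    [0,-2.7,20],
    [0,-2.7,20],
  ],
  rotation=[
    [0.001,0.002,-0.004],
    [0.001,0.002,-0.004],
    [0.001,0.002,-0.004],
    [0.001,0.002,-0.004],
    [0.001,0.002,-0.004],
  ],
  gripper=[-1,-1,-1,-1,-1],
)

```text
time: 30.0
tcp_pos: [0.4415, 0.3364, 0.1425]
orientation: [3.121, 0.35, -0.003]
wrist_force: [-0.8, -0.8, -1.6]
width: 0.255
```

```bash
python3 - <<'E'
from tl import *
go((.4419,.3364,.125),.223)
p=T[ok&(W[...,2]>.057)&(W[...,2]<.066)&(np.abs(T[...,0])<60)&(np.abs(T[...,1])<60)]
print(len(p),"y",np.percentile(p[:,1],[.3,99.7]),"x",np.percentile(p[:,0],[1,99.5]))
q=p[p[:,0]>25]; a=q[q[:,1]<-25]; print(cv2.minAreaRect(q[:,:2].astype(np.float32)))
b=T[ok&(np.abs(T[...,1])<15)&(T[...,2]>20)&(T[...,2]<66)&(np.abs(T[...,0])<25)&(W[...,2]>.068)]; print("blade",len(b), np.percentile(b,[1,50,99],axis=0).round(1).tolist() if len(b) else 0)
cv2.imwrite("pics/wld.png",cv2.resize(i[130:260,200:360],None,fx=4,fy=4,interpolation=cv2.INTER_CUBIC))
E
```

```text
handle top z -31.2 ((-0.6197299957275391, 0.5937318801879883), (40.58631134033203, 21.815996170043945), 0.2506702244281769)
shift [0.1, 0.2, 18.1] rot [0.0, 0.001, 0.0] tcp [0.4418 0.3366 0.1431] yaw 0.223 t 30.05 F [-0.5  0.5 -0.2] w 0.248
5390 y [-29.77239563  30.32638023] x [-20.8862568   39.32356175]
((32.259185791015625, 0.20050811767578125), (14.502047538757324, 60.361045837402344), 0.07766339182853699)
blade 203 [[16.7, -2.5, 20.3], [17.2, 0.3, 38.5], [17.5, 3.3, 62.8]]
```

View pics/wld.png

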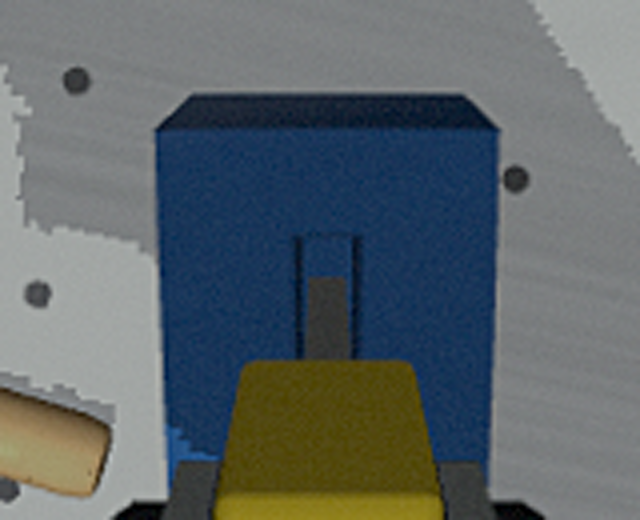

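>>> send_rows(
  xyz=[
    [0,0,7],
    [0,0,15],
    [0,0,23],
    [0,0,30],
    [0,0,36],
  ],
  rotation=[
    [0,0,0],
    [0,0,0],
    [0,0,0],
    [0,0,0],
    [0,0,0],
  ],
  gripper=[-1,-1,-1,-1,-1],
)

```text
time: 30.55
tcp_pos: [0.4416, 0.3365, 0.1062]
orientation: [3.121, 0.35, -0.003]
wrist_force: [0.4, -0.6, -1.7]
width: 0.25
```

>>> send_rows(
  xyz=[
    [0,0,7],
    [0,0,14],
    [0,0,21],
    [0,0,26],
    [0,0,28],
  ],
  rotation=[
    [0,0,0],
    [0,0,0],
    [0,0,0],
    [0,0,0],
    [0,0,0],
  ],
  gripper=[-1,-1,-1,-1,-1],
)

```text
time: 31.05
tcp_pos: [0.4413, 0.3363, 0.0775]
orientation: [3.121, 0.35, -0.004]
wrist_force: [-0.1, 0.1, -1.4]
width: 0.246
```

```bash
python3 - <<'E'
from h import *
go((.4419,.3364,.0762),.223)
E
```

```text
shift [0.6, 0.0, 1.3] rot [0.001, 0.003, 0.001] tcp [0.4413 0.3363 0.0775] yaw 0.224 t 31.05 F [-0.1  0.1 -1.4] w 0.246
```

>>> send_rows(
  xyz=[
    [0,0,1],
    [0,0,2],
    [0,0,3],
    [0,0,3.5],
    [0,0,3.5],
  ],
  rotation=[
    [0,0,0],
    [0,0,0],
    [0,0,0],
    [0,0,0],
    [0,0,0],
  ],
  gripper=[-1,-1,-1,-1,-1],
)

```text
time: 31.55
tcp_pos: [0.4413, 0.3364, 0.0761]
orientation: [3.12, 0.35, -0.002]
wrist_force: [-6.3, -6.0, 19.2]
width: 0.25
```

>>> send_rows(
  xyz=[
    [0,0,0],
    [0,0,0],
    [0,0,0],
    [0,0,0],
    [0,0,0],
  ],
  rotation=[
    [0,0,0],
    [0,0,0],
    [0,0,0],
    [0,0,0],
    [0,0,0],
  ],
  gripper=[-1,-0.1,0.2,0.2,0.2],
)

```text
time: 32.05
tcp_pos: [0.4413, 0.3364, 0.0759]
orientation: [3.12, 0.35, -0.003]
wrist_force: [-0.0, -0.2, -0.7]
width: 0.599
```

>>> send_rows(
  xyz=[
    [0,0,-20],
    [0,0,-50],
    [0,0,-90],
    [0,0,-130],
    [0,40,-160],
  ],
  rotation=[
    [0,0,0],
    [0,0,0],
    [0,0,0],
    [0,0,0],
    [0,0,0],
  ],
  gripper=[0.2,0.2,0.2,0.2,0.2],
)

```text
time: 32.55
tcp_pos: [0.4486, 0.3025, 0.2387]
orientation: [-3.118, -0.362, 0.0]
wrist_force: [1.2, -0.3, -0.1]
width: 0.602
```

>>> send_rows(
  xyz=[
    [0,35,0],
    [0,75,0],
    [0,110,0],
    [0,110,0],
    [0,110,0],
  ],
  rotation=[
    [0,0,0],
    [0,0,0],
    [0,0,0],
    [0,0,0],
    [0,0,0],
  ],
  gripper=[0.2,0.2,0.2,0.2,0.2],
)

```text
time: 33.05
tcp_pos: [0.474, 0.1948, 0.2385]
orientation: [-3.119, -0.359, 0.0]
wrist_force: [-0.2, -0.1, -0.0]
width: 0.599
```

```bash
python3 - <<'E'
from h import *
i,d,c=snap("wrist","w30"); W=wworld(d,c)
m=(mask(i,(22,100,60),(36,255,255))>0)&(W[...,2]>.1)&(W[...,2]<.12); p=W[m]; print(len(p),cv2.minAreaRect((p[:,:2]*1000).astype(np.float32)), np.median(p[:,2]))
p=W[(W[...,2]>.096)&(W[...,2]<.105)&(W[...,0]>.59)&(W[...,0]<.635)&(W[...,1]>0.12)&(W[...,1]<.17)]
v=np.sort(p[:,1]-.046*(p[:,0]-.613)); g=np.diff(v); k=g.argmax(); print("gap",v[k],v[k+1])
for o in pair(i,W,d,"blue",.056)+pair(i,W,d,"amber",.056): print(o[2])
snap("side","s30");snap("top","t30"); print(manip.state()["time"])
E
```

```text
908 ((441.6788024902344, 335.16461181640625), (39.088172912597656, 22.73077392578125), 13.095415115356445) 0.10734123726225232
gap 0.14737230840377796 0.15641922103285744
[0.64374549 0.05071054 0.0568858 ]
[0.5935595  0.04826167 0.05698414]
[0.64466036 0.00323072 0.05686767]
[0.59431726 0.00101702 0.05690325]
33.2
```

View pics/w30.png

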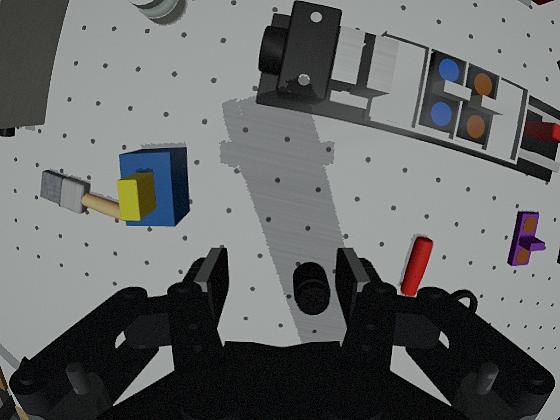

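View pics/s30.png

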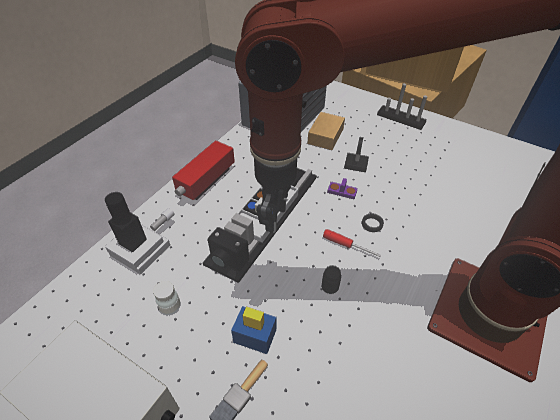

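View pics/t30.png

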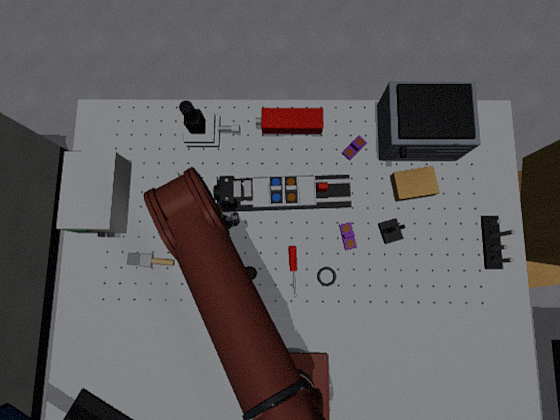

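```bash
python3 -c "
from h import *
print(manip.hand_in())"
```

```text
the job is handed in; nothing more can be done
None
```

I finished every step of the task in order and handed it in after about 33 s of robot time; no verdict was reported.

- **Carriage back:** I drew the carriage back by its red grip until it hit the end of its travel, with about 23 N on the wrist.
- **Cassettes:** Only two were present, amber and blue. I put amber in bay 2 and blue in bay 3, and left the two purple look-alikes alone.
- **Carriage home:** I pushed it home until it held still against the stop at about 20 N. The moving jaw measured 80 mm from its drawn-back position.
- **Jaw gap:** I lowered the gauge blade into the gap. It stopped firmly with the shoulders level with the jaw tops, at about 20 N. I then drew it out without it slipping in the grip.
- **Blade returned:** I put it back in its stand at the same height as before. The handle top measured 107.3 mm both times.

**Last checks:**
- Both cassettes read flat in their bays, with window height about 57 mm.
- The last camera reading of the jaw gap was 9.0 mm, against about 10 to 10.5 mm in closer views. I put this down to the oblique view, since the carriage was not touched after the gauge came out.
- By eye, the bystanders in the camera views were where they started. In the final pictures the arm hid part of the bench from the top camera and one purple look-alike from the side camera.
- The fixed cameras and the wrist camera disagreed by 2 to 4 mm. I used the wrist camera for every fit.

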